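# Put the saffron tin away in the pop-lid canister and latch it shut

## Robot

A 6-joint arm with a two-finger parallel gripper is mounted at the origin on the work surface. World frame = base frame: x ahead of the robot, y to its left, z up, the work surface at z = 0. Lengths are in mm, angles in rad, forces in N, time in s.
With the tool pointing down it reaches from about 325 to 850 mm from the base axis. Payload 4.4 kg.
Tool frame: the origin (TCP) lies between the finger pads; the fingertips stand 25 mm ahead of it and the grasp point (between the pads) lies 6 mm ahead of it; x points along the fingers, z is the direction in which the jaws open and shut, and the axes are right-handed (so a half turn about x gives the same grasp; the last joint's range is limited). The gripper opens to 94 mm and grips with 3 to 60 N. Pads are 16 mm wide; open, the fingers measure 119 mm over their backs; the gripper's body (75 mm by 177 mm) begins 78 mm behind the grasp point.
Start: joints at [0.985, 0.207, 1.542, -0, 1.393, -0.15], TCP at [242.738, 521.254, 230.447] pointing down, gripper open.
Joint ranges: [-2.73, 2.73], [-0.86, 2.22], [0.23, 2.46], [-1.11, 4.25], [0.08, 2.63], [-2.82, 2.82]. Speed limits (rad/s): [2.79, 2.79, 3.14, 3.14, 3.14, 3.14].

## Interface

Orientations are given as a unit quaternion [w, x, y, z].
In Python, from plant import * gives the robot as it stands. The module is installed in compiled form; this text tells all that it offers.
- The arm moves only by the shell command python3 -m jog 'ROWS' [FORCE]. ROWS is JSON, a list of rows, each a list of 7 numbers: the turn, a rotation vector about the tool's x, y, z in units of 5 degrees (1.0 is 5 degrees), then the shift along the tool's x, y, z in units of 40 mm (1.0 is 40 mm), then the closure, from -1 (fully open) to 1 (shut). A call has 1 to 5 rows; each row shifts and turns the commanded pose from where the row before left it, along the tool's axes as they then stand; what a row does not reach is not made up. A row lasts 1/12 s, in which the tool goes at most 41.7 mm and 7.16 degrees, less where a joint would pass 70% of its speed; a pose out of reach is approached as far as the arm can. A call is refused whole if a number of a shift passes 1 or a number of a turn 1, either way. A call with a gripper value outside its range is refused whole. The fingers move at their own pace and stop on an object; FORCE is the grip in N (left out, the last holds). Time passes only in rows, so rows that do not move let the fingers close. It gives the time, the measured TCP pose, the force and the opening at its end, in the units of the state.
- read_state(): the state, without advancing time (a new reading comes with each control period).
- grab_frame(name): name is "side" or "top" or "wrist"; returns a dict with "pixels" (420x560x3 uint8, blue, green, red), "intrinsics" (3x3 intrinsics, pixels), "origin" and "rotation" of the camera in the world; the wrist camera has in their place "tool_from_camera" (4x4, takes a point from camera to tool coordinates, whose origin is the TCP and whose axes are the tool frame's). Camera axes: x right, y up, looking along -z (the intrinsics and any distortion apply to the point x, -y, -z); pixel columns grow to the right and rows downward; lengths in mm; the calibration is good to about 2 mm. A picture is of the moment at which its call begins: read the wrist's pose just before it. There is no depth.
- sign_off(): hands the job in, once; it reports no verdict.
The state is a dict: "t": time; "joint_positions": joint angles; "joint_velocities": joint speeds; "tau": joint torques, N m; "tool_pos": TCP position; "tcp_rot": TCP orientation; "wrist_force": force on the tool from outside, world axes, zero at the start; "torque": the same for the moment, N m; "finger_gap": finger opening in mm.
Only numpy, scipy, OpenCV 4.12 (cv2) and the standard library are available. Lean on these libraries where they do the work, as an engineer would, in place of code of your own. Each camera call takes 0.05 s, during which the arm holds its last target.

## Task

Put the brass saffron tin away in the blue canister. Press the lid's push-push button and check that it has popped up, lift the lid off, set it upright on the cork mat and stand the tin upright on the canister's floor; then put the lid back fully seated with the button still up, and finally press the button home and check that it stays latched down. Do not shift or knock over the canister or anything else on the counter.

Things in the scene. Friction and masses are not known exactly. Their poses are not given: they have to be found in the camera images.
- canister: Blue glazed round canister with a white band near its foot, 140 mm outer diameter, 95 mm tall, walls 6 mm, mouth 126 mm across, inner floor 7 mm above its origin; 0.95 kg, stands loose on the counter. Origin: centre of its underside, z up.
- lid: Round beech lid, 0.3 kg. Flange 140 mm across, 8 mm thick; origin at the centre of its underside, z up. Below it a white plug with grey silicone seal, 29 mm deep, 118 mm across (102 at its tapered foot), drops into the canister with 4 mm of play all round. Origin 95 mm above the canister's when seated, 35 mm above the counter when on the mat. A dish 70 mm across, 8 mm deep, surrounds the button.
- button_top (a point): Centre of the top of the lid's push-push button, a cylinder 48 mm across with black top and orange side, in the lid's middle. Popped up, the top stands 18 mm above the flange's top (26 mm above the lid's origin) with its orange side showing, and the button is the handle; latched down it is flush with the flange's top. Its spring pushes back with 2 N (up) to 5 N (bottom).
- lid_button (a joint): Push-in of the lid's button, m: 0 up, 0.0175 latched (flush within 1 mm), 0.0246 bottom of stroke (6.6 mm below flush). As in a retractable pen, each push right to the bottom (within 1 mm; 10 to 12 N finds the stop), then let go, changes it over; a shorter push leaves it as it was. It starts latched down.
- cork_mat: Round cork mat, 180 mm in diameter, 6 mm thick, fixed flat on the counter. Origin: centre of its underside.
- tin: Closed brass-coloured saffron tin with red panels, 70 mm (x) by 46 mm (y) by 50 mm tall, 0.08 to 0.17 kg, standing loose on the counter. Origin: centre of its underside, z up.
- bowl: Beech bowl, 150 mm across, 58 mm tall, loose; not part of the job. Origin: centre of its underside.
- tongs: Steel kitchen tongs, about 210 mm long along their x axis, 30 mm high, lying loose; not part of the job. Origin: on the counter under their middle.
- stopper: Green glass carafe stopper, 52 mm across, 74 mm tall, standing loose; not part of the job. Origin: centre of its underside.
- carafe: Glass carafe, 112 mm across, 225 mm tall, loose; not part of the job. Origin: centre of its underside.
- mill: Dark wooden pepper mill, 58 mm across, 130 mm tall, loose; not part of the job. Origin: centre of its underside.
- date_jar: Amber jar with brass cap, 76 mm across, 110 mm tall, loose; not part of the job. Origin: centre of its underside.
Things that resemble listed ones, but are neither listed nor needed, are in the scene too. Leave any black look-alike of the cork_mat alone. Leave any purple look-alike of the lid alone.

How it is judged (in metres and radians):
On the way, in this order (a step that is already met when the one before it is completed fails the run):
1. the button has popped up while the lid is still on the canister (horizontal distance between lid and canister below 0.006 m and z of lid in the frame of canister below 0.097 m and angle between lid's own z axis and vertical below 0.04 rad and value of joint lid_button below 0.003 m), for 0.1 s.
2. the lid stands upright on the cork mat, let go, with its button popped up (horizontal distance between lid and cork_mat below 0.05 m and height (world z) of lid below 0.043 m and angle between lid's own z axis and vertical below 0.1 rad and value of joint lid_button below 0.003 m and linear speed of lid below 0.03 m/s and contact force between the fingers and lid below 0.5 N), for 0.2 s.
3. the tin stands upright on the canister's floor, let go (horizontal distance between tin and canister below 0.045 m and z of tin in the frame of canister between 0.003 and 0.012 m and angle between tin's own z axis and vertical below 0.15 rad and linear speed of tin below 0.03 m/s and contact force between the fingers and tin below 0.5 N), for 0.2 s.
4. the lid is fully seated on the canister with its button still up (all of step 1), for 0.1 s.
At the end, for the whole second after the job is handed in: The tin stands upright (within 9 degrees) on the canister's floor within 45 mm of its centre, the lid is fully seated on the canister (level within 2 degrees, within 6 mm of centre, its flange down on the rim within 2 mm), and its button stays latched down (15.5 to 19.5 mm pushed in); all at rest (horizontal distance between lid and canister below 0.006 m and z of lid in the frame of canister below 0.097 m and angle between lid's own z axis and vertical below 0.04 rad and horizontal distance between tin and canister below 0.045 m and z of tin in the frame of canister between 0.003 and 0.012 m and angle between tin's own z axis and vertical below 0.15 rad and value of joint lid_button between 0.0155 and 0.0195 m and linear speed of each of lid, tin below 0.02 m/s and angle between canister's own z axis and vertical below 0.03 rad); the robot touches nothing.
It fails at once if the canister is shoved more than 60 mm from its place or tipped more than 20 degrees (distance of canister from where it was at the start of the episode above 0.06 m or angle between canister's own z axis and vertical above 0.35 rad).
It fails at once if the bowl, tongs, stopper, carafe, mill or date jar is shifted more than 30 mm or knocked over (distance of any of bowl, tongs, stopper, carafe, mill, date_jar from where it was at the start of the episode above 0.03 m or angle between any of stopper, carafe, mill, date_jar's own z axis and vertical above 0.4 rad).
It also fails if it takes over 72 s, if anything falls off the work surface, if the arm or the gripper's body presses on something with over 40 N, if the wrist force passes 120 N, or if a joint passes its speed limit or range.

## Working session

There is one attempt and no reset: what is moved stays moved. The work goes in short steps, Python scripts to look and compute and a shell command to move; the robot and the scene stay as the last step left them, time stands still between calls to the robot, and variables do not carry over. Pictures are saved under pics/ and viewed, and the job is handed in when it is done.

```bash
mkdir -p pics; python3 - <<'E'
from plant import *
import cv2
s=read_state();print(s)
for n in("side","top","wrist"):
    f=grab_frame(n);cv2.imwrite(f"pics/{n}0.png",f["pixels"])
    print(n,{k:v for k,v in f.items() if k!="pixels"})
E
```

```text
{'t': 0.0, 'joint_positions': array([ 9.84480657e-01,  2.07406865e-01,  1.54294968e+00,  5.10147249e-05,
        1.39346106e+00, -1.50452016e-01]), 'joint_velocities': array([ 0.00094236, -0.00042847, -0.00237091,  0.00056719, -0.00080914,
       -0.00049879]), 'tau': array([-9.00243072e-05, -3.70868003e+01, -2.81416619e+01,  6.97440980e-02,
        3.59256228e-02, -1.51444947e-04]), 'tool_pos': array([242.31806473, 520.6314424 , 229.30021897]), 'tcp_rot': array([ 0.5955537 , -0.38036738,  0.59700653,  0.37976261]), 'wrist_force': array([ 0.16302511,  0.5650344 , -0.2384196 ]), 'torque': array([ 0.00254585, -0.00943726,  0.00770515]), 'finger_gap': 93.9267540145453}
side {'intrinsics': array([[519.16677929,   0.        , 285.87540299],
       [  0.        , 519.16677929, 218.77970759],
       [  0.        ,   0.        ,   1.        ]]), 'origin': array([  362.34802585, -1022.27078771,   885.62584621]), 'rotation': array([ 0.89450318,  0.44113229, -0.03703871, -0.06240587])}
top {'intrinsics': array([[482.67446524,   0.        , 280.1080075 ],
       [  0.        , 482.67446524, 206.91713033],
       [  0.        ,   0.        ,   1.        ]]), 'origin': array([ 357.85289753,   15.85117328, 1634.69401141]), 'rotation': array([-0.69671198, -0.03532225,  0.03886703,  0.71542582])}
wrist {'intrinsics': array([[333.88738289,   0.        , 280.49429036],
       [  0.        , 333.88738289, 209.86058432],
       [  0.        ,   0.        ,   1.        ]]), 'tool_from_camera': array([[-1.00290787e-03,  2.83093832e-01, -9.59091693e-01,
        -1.53892933e+02],
       [ 1.28432035e-03,  9.59091749e-01,  2.83092506e-01,
         8.22487751e+01],
       [ 9.99998672e-01, -9.47865275e-04, -1.32546383e-03,
         1.50630459e-01],
       [ 0.00000000e+00,  0.00000000e+00,  0.00000000e+00,
         1.00000000e+00]])}
```

View pics/side0.png

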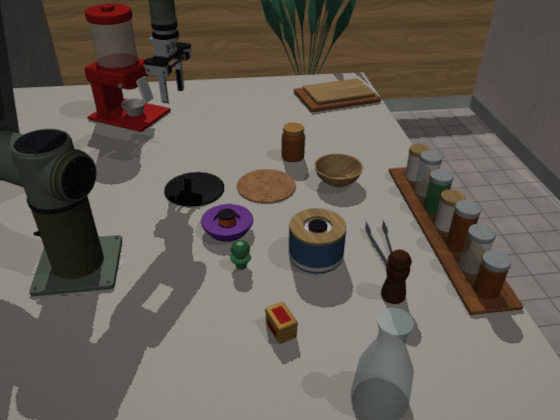

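View pics/top0.png

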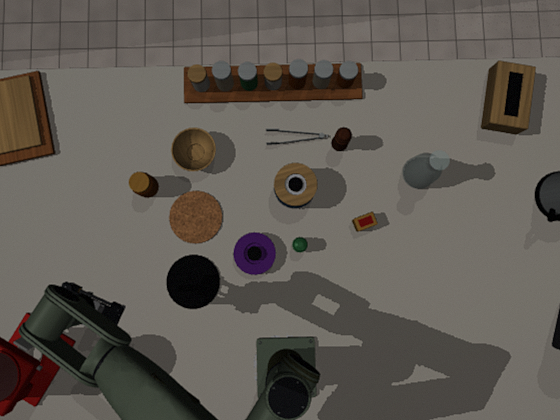

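View pics/wrist0.png

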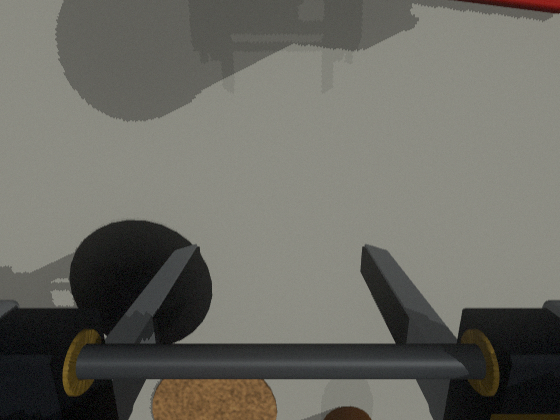

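```bash
cat > h.py <<'E'
from plant import *
import cv2, numpy as np
from scipy.spatial.transform import Rotation as Ro
def q2R(q): return Ro.from_quat(np.r_[q[1:],q[0]]).as_matrix()
def cam(n):
    s=read_state();f=grab_frame(n)
    if n=="wrist":
        R=q2R(s["tcp_rot"]);T=f["tool_from_camera"]
        f["R"]=R@T[:3,:3];f["o"]=R@T[:3,3]+s["tool_pos"]
    else: f["R"]=q2R(f["rotation"]);f["o"]=np.array(f["origin"])
    return f
def ray(f,p):
    K=f["intrinsics"];d=np.array([(p[0]-K[0,2])/K[0,0],-(p[1]-K[1,2])/K[1,1],-1.]);return f["R"]@d
def on(f,p,z):
    d=ray(f,p);return f["o"]+d*(z-f["o"][2])/d[2]
def proj(f,P):
    c=f["R"].T@(np.array(P,float)-f["o"]);K=f["intrinsics"];return np.array([K[0,2]+K[0,0]*c[0]/-c[2],K[1,2]+K[1,1]*c[1]/c[2]])
def tri(f1,p1,f2,p2):
    a,b=ray(f1,p1),ray(f2,p2);a/=np.linalg.norm(a);b/=np.linalg.norm(b)
    t=np.linalg.lstsq(np.c_[a,-b],f2["o"]-f1["o"],rcond=None)[0]
    A=f1["o"]+t[0]*a;B=f2["o"]+t[1]*b;return (A+B)/2,np.linalg.norm(A-B)
def zoom(f,name,c,w,k):
    x,y=c;h=int(w*.75);im=f["pixels"][max(0,y-h):y+h,max(0,x-w):x+w]
    cv2.imwrite("pics/"+name,cv2.resize(im,None,fx=k,fy=k,interpolation=cv2.INTER_CUBIC))
def blobs(f,lo,hi,amin=60,roi=None):
    hsv=cv2.cvtColor(f["pixels"],cv2.COLOR_BGR2HSV);m=cv2.inRange(hsv,np.array(lo),np.array(hi))
    if roi: 
        z=np.zeros_like(m);x0,y0,x1,y1=roi;z[y0:y1,x0:x1]=m[y0:y1,x0:x1];m=z
    cs=cv2.findContours(m,cv2.RETR_EXTERNAL,cv2.CHAIN_APPROX_NONE)[0]
    return sorted([c for c in cs if cv2.contourArea(c)>amin],key=cv2.contourArea,reverse=True)
def st():
    s=read_state();R=q2R(s["tcp_rot"]);print("t",round(s["t"],2),"tcp",s["tool_pos"].round(1),"x",R[:,0].round(3),"z",R[:,2].round(3),"F",s["wrist_force"].round(1),"M",s["torque"].round(2),"gap",round(s["finger_gap"],1));return s,R
def plan(target,ang=None):
    "shift in tool axes (units 40mm) from measured; ang: desired direction of tool z in world (deg)"
    s,R=st();d=np.array(target)-s["tool_pos"];print("world d",d.round(1),"tool units",(R.T@d/40).round(3))
E
python3 - <<'E'
from h import *
f=cam("top");g=cam("side")
zoom(f,"t1.png",(320,205),70,5);zoom(g,"s1.png",(300,260),80,5)
for nm,lo,hi,z,roi in [("mat",(5,60,60),(20,255,255),6,(160,180,232,250)),("lid",(5,60,60),(25,255,255),103,(265,150,325,215)),("tin",(0,80,60),(30,255,255),50,(345,205,385,240)),("red",(0,150,60),(8,255,255),50,(345,205,385,240))]:
    for c in blobs(f,lo,hi,30,roi)[:1]:
        e=cv2.fitEllipse(c) ;r=cv2.minAreaRect(c);print("top",nm,e,r,on(f,e[0],z).round(1))
        b=[on(f,p,z)[:2].round(1).tolist() for p in cv2.boxPoints(r)];print(b)
for nm,lo,hi,z,roi in [("mat",(5,60,60),(20,255,255),6,(225,160,305,205)),("lid",(5,60,60),(25,255,255),103,(280,205,355,250)),("tin",(0,80,60),(30,255,255),50,(255,295,310,345)),("red",(0,150,60),(8,255,255),50,(255,295,310,345))]:
    for c in blobs(g,lo,hi,30,roi)[:1]:
        e=cv2.fitEllipse(c);print("side",nm,e,on(g,e[0],z).round(1))
E
```

```text
top mat ((195.2169189453125, 216.6143035888672), (51.766395568847656, 52.662322998046875), 55.64505386352539) ((195.00003051757812, 216.50001525878906), (51.61879348754883, 53.03300857543945), 45.0) [503.9 293.4   6. ]
[[505.9, 419.2], [630.9, 291.4], [502.7, 169.0], [379.7, 296.8]]
top lid ((295.19012451171875, 183.80023193359375), (42.08261489868164, 42.76328659057617), 89.71446228027344) ((295.5, 184.0), (42.0, 43.0), 90.0) [592.4 -44.3 103. ]
[[661.8, 21.9], [658.2, -116.6], [522.2, -111.9], [525.8, 25.3]]
top tin ((364.8533630371094, 221.08387756347656), (14.929116249084473, 24.921470642089844), 72.46084594726562) ((364.60345458984375, 221.25863647460938), (13.92715072631836, 22.46913719177246), 68.19859313964844) [ 470.5 -272.1   50. ]
[[478.6, -228.7], [504.4, -298.7], [461.2, -313.8], [435.6, -243.9]]
top red ((365.5559387207031, 220.71539306640625), (7.955577850341797, 13.927220344543457), 71.05491638183594) ((365.369873046875, 220.98631286621094), (7.7247161865234375, 13.342691421508789), 69.44395446777344) [ 471.6 -274.5   50. ]
[[475.6, -248.9], [490.0, -290.8], [465.9, -298.6], [451.5, -256.8]]
side mat ((265.8589172363281, 185.52601623535156), (33.20711898803711, 58.135189056396484), 89.19148254394531) [501.5 285.    6. ]
side lid ((317.3250427246094, 226.0061492919922), (35.82809066772461, 56.048255920410156), 93.65020751953125) [590.3 -51.1 103. ]
side tin ((281.44012451171875, 320.9045104980469), (25.990158081054688, 40.4477424621582), 154.03097534179688) [ 468.8 -292.8   50. ]
side red ((280.99285888671875, 314.5879211425781), (11.773604393005371, 19.957107543945312), 140.0693359375) [ 470.2 -275.2   50. ]
```

View pics/t1.png

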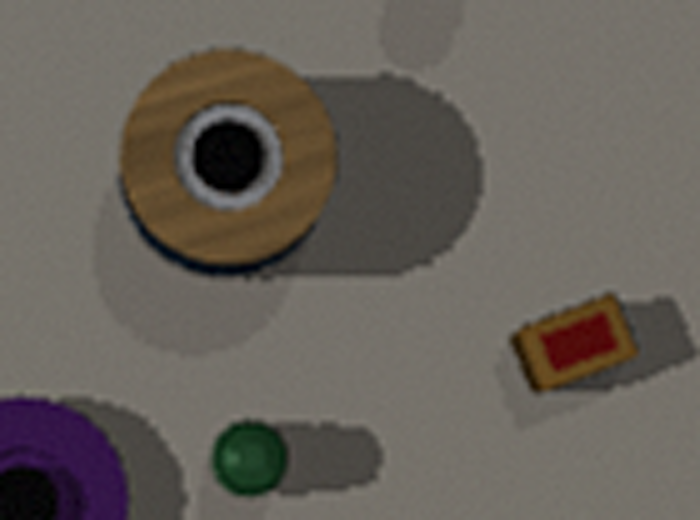

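View pics/s1.png

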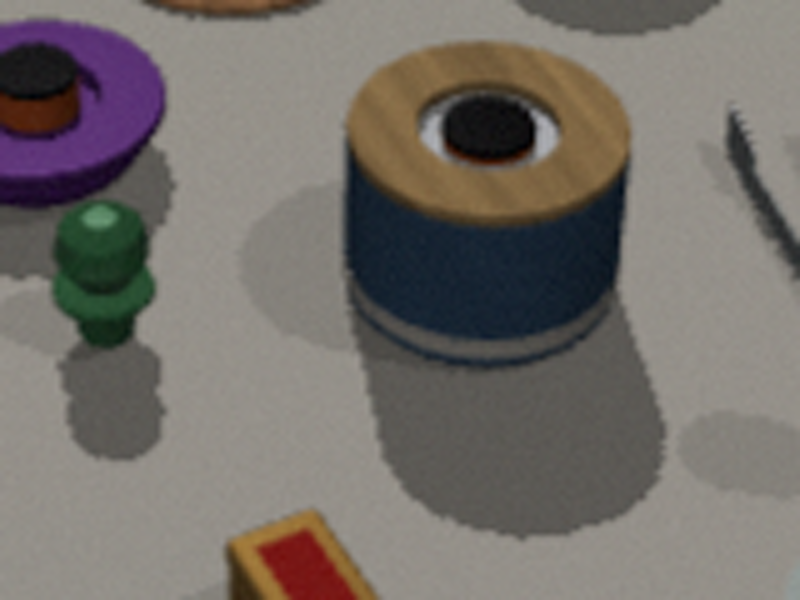

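```bash
python3 - <<'E'
from h import *
s,R=st();print(R.round(3));print(np.degrees(np.arctan2(R[1,2],R[0,2])))
plan((592,-45,200))
E
```

```text
t 0.25 tcp [242.5 521.  229.9] x [-0.001 -0.001 -1.   ] z [ 0.422  0.907 -0.001] F [0.1 0.9 0.3] M [ 0.01  0.02 -0.03] gap 94.0
[[-0.001 -0.907  0.422]
 [-0.001  0.422  0.907]
 [-1.     0.    -0.001]]
65.03220551134129
t 0.25 tcp [242.5 521.  229.9] x [-0.001 -0.001 -1.   ] z [ 0.422  0.907 -0.001] F [0.1 0.9 0.3] M [ 0.01  0.02 -0.03] gap 94.0
world d [ 349.5 -566.   -29.9] tool units [  0.755 -13.892  -9.138]
```

```bash
python3 -m jog '[[0,0,0,0,-0.8,-0.53,1],[0,0,0,0,-0.8,-0.53,1],[0,0,0,0,-0.8,-0.53,1],[0,0,0,0,-0.8,-0.53,1],[0,0,0,0,-0.8,-0.53,1]]' 20
python3 -m jog '[[0,0,0,0,-0.8,-0.53,1],[0,0,0,0,-0.8,-0.53,1],[0,0,0,0,-0.8,-0.53,1],[0,0,0,0,-0.8,-0.53,1],[0,0,0,0,-0.8,-0.53,1]]' 
python3 -c "from h import *;plan((592,-45,200))"
```

```text
t: 0.67
tool_pos: [343.4, 356.1, 230.4]
tcp_rot: [0.596, -0.38, 0.596, 0.38]
wrist_force: [0.6, -0.3, -0.4]
finger_gap: 64.1
t: 1.08
tool_pos: [443.9, 192.3, 230.6]
tcp_rot: [0.596, -0.38, 0.596, 0.38]
wrist_force: [-0.8, -0.6, -0.1]
finger_gap: 30.4
t 1.08 tcp [443.9 192.3 230.6] x [ 0.  0. -1.] z [0.422 0.907 0.   ] F [-0.8 -0.6 -0.1] M [ 0.03 -0.03 -0.  ] gap 30.4
world d [ 148.1 -237.3  -30.6] tool units [ 0.766 -5.859 -3.815]
```

```bash
python3 -m jog '[[0,0,0,0,-0.8,-0.53,1],[0,0,0,0,-0.8,-0.53,1],[0,0,0,0,-0.8,-0.53,1],[0,0,0,0,-0.8,-0.53,1],[0,0,0,0,-0.8,-0.53,1]]' 
python3 -m jog '[[0,0,0,0,-0.8,-0.53,1],[0,0,0,0,-0.8,-0.53,1],[1,0,0,0,0,0,1],[1,0,0,0,0,0,1],[1,0,0,0,0,0,1]]' 
python3 -m jog '[[1,0,0,0,0,0,1],[1,0,0,0,0,0,1],[1,0,0,0,0,0,1],[1,0,0,0,0,0,1],[1,0,0,0,0,0,1]]' 
python3 - <<'E'
from h import *
f=cam("wrist");cv2.imwrite("pics/w2.png",f["pixels"])
g=cam("side");cv2.imwrite("pics/s2.png",g["pixels"])
plan((592,-45,140))
E
```

```text
t: 1.5
tool_pos: [544.2, 28.5, 230.4]
tcp_rot: [0.596, -0.38, 0.596, 0.38]
wrist_force: [-0.0, 0.1, 0.4]
finger_gap: 0.7
t: 1.92
tool_pos: [583.9, -36.2, 229.9]
tcp_rot: [0.641, -0.297, 0.642, 0.297]
wrist_force: [-0.6, 0.6, 0.7]
finger_gap: 0.2
t: 2.33
tool_pos: [583.6, -35.1, 230.2]
tcp_rot: [0.69, -0.152, 0.691, 0.152]
wrist_force: [0.1, 0.7, -0.4]
finger_gap: 0.7
t 2.43 tcp [583.7 -35.1 230.3] x [-0.  0. -1.] z [ 0.906  0.423 -0.   ] F [0.4 0.6 0.3] M [-0.08  0.02  0.03] gap 0.3
world d [  8.3  -9.9 -90.3] tool units [ 2.256 -0.314  0.085]
```

View pics/w2.png

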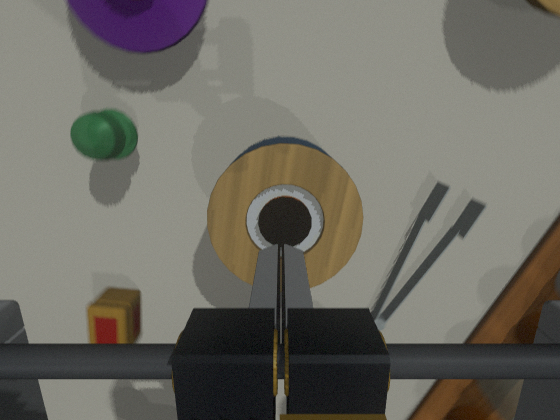

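View pics/s2.png

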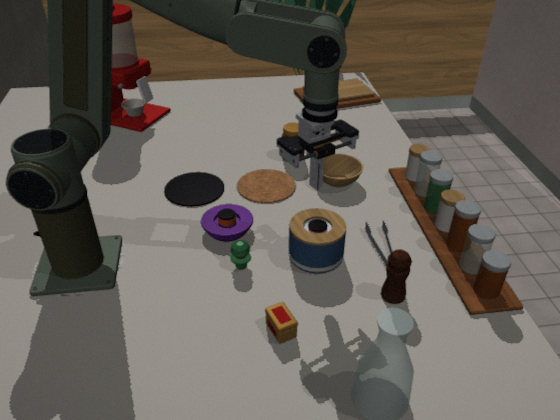

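```bash
cat >> h.py <<'E'
def lidfit(f,z,roi,lo=(8,60,50),hi=(25,255,255)):
    c=max(blobs(f,lo,hi,100,roi),key=cv2.contourArea)
    P=np.array([on(f,p[0],z)[:2] for p in c])
    # outer arc only: iterative circle fit
    m=np.ones(len(P),bool)
    for _ in range(8):
        A=np.c_[2*P[m],np.ones(m.sum())];x=np.linalg.lstsq(A,(P[m]**2).sum(1),rcond=None)[0]
        r=np.sqrt(x[2]+x[0]**2+x[1]**2);d=np.hypot(*(P-x[:2]).T)-r;m=abs(d)<max(2.0,0.5*np.std(d[m])*2)
    return x[:2].round(1),round(r,1),m.sum()
E
python3 - <<'E'
from h import *
f=cam("wrist");print(lidfit(f,103,(200,130,370,300)))
print([on(f,p,103).round(1) for p in [(285,217)]])
c=blobs(f,(0,0,0),(180,255,45),100,(250,190,320,243));e=cv2.fitEllipse(c[0]);print(e,on(f,e[0],103))
g=cam("top");print(lidfit(g,103,(265,150,325,215)),lidfit(g,6,(160,180,232,250)))
h=cam("side");print(lidfit(h,103,(280,205,355,250)),lidfit(h,6,(225,160,305,205)))
E
```

```text
(array([592.5, -43.8]), np.float64(68.8), np.int64(376))
[array([590.8, -39.3, 103. ])]
((284.503662109375, 220.8748016357422), (46.05438232421875, 52.22528076171875), 88.54508209228516) [591.98639216 -42.73282489 103.        ]
(array([578.6, -26.9]), np.float64(47.8), np.int64(26)) (array([504.1, 293.3]), np.float64(88.5), np.int64(140))
(array([590.9, -48.8]), np.float64(70.3), np.int64(113)) (array([502.3, 289.1]), np.float64(89.6), np.int64(112))
```

```bash
python3 -m jog '[[1,0,0,0,-0.3,0.1,1],[0,0,0,0.8,0,0,1],[0,0,0,0.8,0,0,1],[0,0,0,0.4,0,0,1],[0,0,0,0,0,0,1]]' 
python3 -c "from h import *;plan((592,-44.5,140))"
```

```text
t: 3.0
tool_pos: [588.8, -43.6, 145.3]
tcp_rot: [0.693, -0.122, 0.7, 0.125]
wrist_force: [-1.2, -0.0, -0.0]
finger_gap: -0.0
t 3.0 tcp [588.8 -43.6 145.3] x [-0.01   0.002 -1.   ] z [ 0.939  0.344 -0.008] F [-1.2 -0.  -0. ] M [-0.05  0.01 -0.04] gap -0.0
world d [ 3.2 -0.9 -5.3] tool units [ 0.131 -0.05   0.069]
```

```bash
python3 -m jog '[[0,0,0,0,-0.05,0.07,1],[0,0,0,0,0,0,1],[0,0,0,0,0,0,1]]' 
python3 -c "from h import *;plan((592,-44.5,130))"
```

```text
t: 3.25
tool_pos: [597.7, -45.7, 152.8]
tcp_rot: [0.698, -0.124, 0.695, 0.122]
wrist_force: [-0.1, -0.5, -0.2]
finger_gap: 0.1
t 3.25 tcp [597.7 -45.7 152.8] x [ 0.004 -0.001 -1.   ] z [0.939 0.343 0.004] F [-0.1 -0.5 -0.2] M [-0.05  0.04 -0.  ] gap 0.1
world d [ -5.7   1.2 -22.8] tool units [ 0.57   0.077 -0.125]
```

```bash
python3 -m jog '[[0,0,0,0,0,0,1],[0,0,0,0,0,0,1],[0,0,0,0,0,0,1]]' 
python3 -c "from h import *;plan((592,-44.5,130))"
python3 -m jog '[[0,0,0,0,0,0,1],[0,0,0,0,0,0,1],[0,0,0,0,0,0,1]]' 
python3 -c "from h import *;plan((592,-44.5,130))"
```

```text
t: 3.5
tool_pos: [596.3, -45.3, 151.5]
tcp_rot: [0.697, -0.123, 0.696, 0.123]
wrist_force: [-0.2, 0.1, 1.0]
finger_gap: 0.4
t 3.5 tcp [596.3 -45.3 151.5] x [ 0.002 -0.    -1.   ] z [0.939 0.343 0.001] F [-0.2  0.1  1. ] M [-0.07  0.05  0.04] gap 0.4
world d [ -4.3   0.8 -21.5] tool units [ 0.538  0.056 -0.096]
t: 3.75
tool_pos: [595.7, -45.2, 150.5]
tcp_rot: [0.696, -0.123, 0.696, 0.123]
wrist_force: [0.3, -0.6, -0.3]
finger_gap: 0.7
t 3.75 tcp [595.7 -45.2 150.5] x [ 0. -0. -1.] z [0.94  0.343 0.   ] F [ 0.3 -0.6 -0.3] M [-0.04  0.07  0.  ] gap 0.7
world d [ -3.7   0.7 -20.5] tool units [ 0.513  0.048 -0.082]
```

```bash
python3 -m jog '[[0,0,0,0.17,0.05,-0.08,1],[0,0,0,0.16,0,0,1],[0,0,0,0.15,0,0,1],[0,0,0,0,0,0,1],[0,0,0,0,0,0,1]]' 
python3 -m jog '[[0,0,0,0,0,0,1],[0,0,0,0,0,0,1],[0,0,0,0,0,0,1]]' 
python3 -c "from h import *;plan((592,-44.5,121.4))"
```

```text
t: 4.17
tool_pos: [591.4, -44.3, 130.2]
tcp_rot: [0.696, -0.123, 0.697, 0.123]
wrist_force: [0.8, 0.1, 0.7]
finger_gap: 0.8
t: 4.42
tool_pos: [592.4, -44.5, 131.5]
tcp_rot: [0.697, -0.123, 0.696, 0.123]
wrist_force: [0.4, -0.4, -0.4]
finger_gap: 0.7
t 4.42 tcp [592.4 -44.5 131.5] x [ 0.001 -0.    -1.   ] z [0.94  0.343 0.   ] F [ 0.4 -0.4 -0.4] M [ 0.   -0.   -0.01] gap 0.7
world d [ -0.4  -0.  -10.1] tool units [ 0.253  0.003 -0.009]
```

Push down in small steps, watching the force.

```bash
python3 -m jog '[[0,0,0,0.1,0,0,1],[0,0,0,0.06,0,0,1],[0,0,0,0.04,0,0,1],[0,0,0,0.03,0,0,1],[0,0,0,0,0,0,1]]' 
python3 -m jog '[[0,0,0,0,0,0,1],[0,0,0,0,0,0,1]]'; python3 -c "from h import *;plan((592,-44.5,121.4))"
```

```text
t: 4.83
tool_pos: [593.0, -44.6, 122.6]
tcp_rot: [0.697, -0.123, 0.696, 0.123]
wrist_force: [2.6, -0.1, 4.0]
finger_gap: 0.3
t: 5.0
tool_pos: [593.0, -44.6, 122.7]
tcp_rot: [0.697, -0.123, 0.696, 0.123]
wrist_force: [2.4, -1.2, 3.3]
finger_gap: 0.5
t 5.0 tcp [593.  -44.6 122.7] x [ 0.002 -0.    -1.   ] z [0.94  0.342 0.002] F [ 2.4 -1.2  3.3] M [-0.08 -0.46  0.05] gap 0.5
world d [-1.   0.1 -1.3] tool units [ 0.033  0.011 -0.023]
```

```bash
python3 -m jog '[[0,0,0,0.04,0,-0.02,1],[0,0,0,0.02,0,0,1],[0,0,0,0,0,0,1],[0,0,0,0,0,0,1]]' 
python3 -c "from h import *;plan((592,-44.5,121.4))"
```

```text
t: 5.33
tool_pos: [592.9, -44.6, 121.6]
tcp_rot: [0.698, -0.123, 0.695, 0.123]
wrist_force: [2.3, 1.0, 9.0]
finger_gap: 0.4
t 5.33 tcp [592.9 -44.6 121.6] x [ 0.004 -0.    -1.   ] z [0.94  0.343 0.004] F [2.3 1.  9. ] M [ 0.13 -0.26  0.06] gap 0.4
world d [-0.9  0.1 -0.2] tool units [ 0.004  0.011 -0.02 ]
```

```bash
python3 -m jog '[[0,0,0,0.03,0,0,1],[0,0,0,0,0,0,1],[0,0,0,0,0,0,1]]' 
python3 -m jog '[[0,0,0,-0.1,0,0,1],[0,0,0,-0.2,0,0,1],[0,0,0,-0.3,0,0,1],[0,0,0,-0.4,0,0,1],[0,0,0,-0.5,0,0,1]]' 
python3 -m jog '[[0,0,0,-0.4,0,0,-1],[0,0,0,-0.3,0,0,-1],[0,0,0,-0.2,0,0,-1],[0,0,0,0,0,0,-1],[0,0,0,0,0,0,-1]]' 
python3 - <<'E'
from h import *
st();f=cam("wrist");cv2.imwrite("pics/w3.png",f["pixels"])
g=cam("side");zoom(g,"s3.png",(317,240),60,6)
E
```

```text
t: 5.58
tool_pos: [593.0, -44.7, 121.5]
tcp_rot: [0.698, -0.123, 0.695, 0.123]
wrist_force: [-1.3, 1.1, 13.9]
finger_gap: 0.4
t: 6.0
tool_pos: [588.5, -44.2, 176.7]
tcp_rot: [0.694, -0.122, 0.699, 0.124]
wrist_force: [-0.0, 0.9, -0.1]
finger_gap: 0.5
t: 6.42
tool_pos: [590.8, -44.6, 214.0]
tcp_rot: [0.696, -0.123, 0.697, 0.123]
wrist_force: [0.5, 0.2, 1.0]
finger_gap: 30.3
t 6.42 tcp [590.8 -44.6 214. ] x [-0.001  0.    -1.   ] z [ 0.94   0.343 -0.001] F [0.5 0.2 1. ] M [ 0.02  0.04 -0.  ] gap 30.3
```

View pics/w3.png

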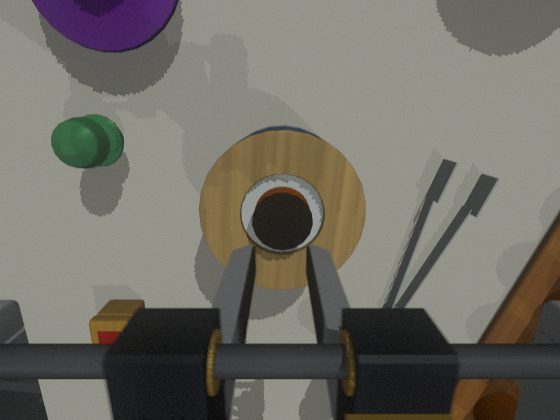

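View pics/s3.png

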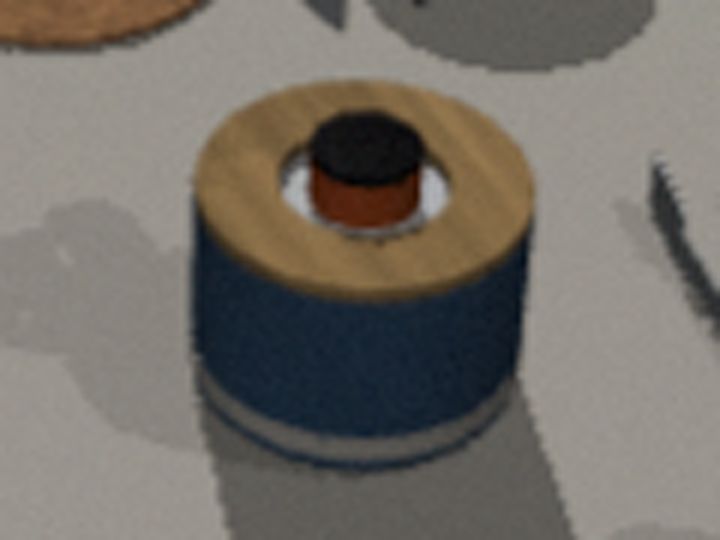

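The button has popped: orange side shows at wrist (283,192) and in the side zoom at about (365,200). Next I open the gripper and re-measure.

```bash
python3 -m jog '[[0,0,0,0,0,0,-1],[0,0,0,0,0,0,-1],[0,0,0,0,0,0,-1],[0,0,0,0,0,0,-1],[0,0,0,0,0,0,-1]]' 
python3 - <<'E'
from h import *
f=cam("wrist");print(lidfit(f,103,(190,120,380,300)))
c=blobs(f,(0,0,0),(180,255,45),100,(245,190,320,250));e=cv2.fitEllipse(c[0]);print(e,on(f,e[0],121))
plan((592,-44.5,150))
E
```

```text
t: 6.93
tool_pos: [591.2, -44.7, 214.2]
tcp_rot: [0.696, -0.123, 0.696, 0.123]
wrist_force: [0.5, -1.2, 0.5]
finger_gap: 71.5
(array([592.7, -44. ]), np.float64(68.8), np.int64(436))
((281.5304870605469, 220.7654266357422), (55.74397277832031, 58.75507736206055), 88.61873626708984) [592.37805134 -43.27629561 121.        ]
t 6.98 tcp [591.3 -44.7 214.3] x [-0.  0. -1.] z [ 0.94   0.343 -0.   ] F [ 0.1  0.5 -0.1] M [-0.03  0.11  0.02] gap 75.7
world d [  0.7   0.2 -64.3] tool units [ 1.608 -0.003  0.018]
```

```bash
python3 -m jog '[[0,0,0,0.3,0,0.03,-1],[0,0,0,0.5,0,0,-1],[0,0,0,0.4,0,0,-1],[0,0,0,0.3,0,0,-1],[0,0,0,0.2,0,0,-1]]' 
python3 -m jog '[[0,0,0,0.15,0,0,-1],[0,0,0,0.1,0,0,-1],[0,0,0,0.05,0,0,-1],[0,0,0,0,0,0,-1],[0,0,0,0,0,0,-1]]' 
python3 -m jog '[[0,0,0,0,0,0,-1],[0,0,0,0,0,0,-1],[0,0,0,0,0,0,-1]]' 
python3 -c "from h import *;plan((592.4,-44,130))"
```

```text
t: 7.4
tool_pos: [591.3, -44.0, 143.9]
tcp_rot: [0.695, -0.123, 0.697, 0.123]
wrist_force: [-0.4, 0.0, -1.4]
finger_gap: 94.0
t: 7.82
tool_pos: [593.0, -44.4, 135.1]
tcp_rot: [0.697, -0.123, 0.696, 0.123]
wrist_force: [0.9, 0.6, 0.1]
finger_gap: 94.0
t: 8.07
tool_pos: [592.8, -44.3, 135.0]
tcp_rot: [0.697, -0.123, 0.696, 0.123]
wrist_force: [0.6, 0.7, 0.4]
finger_gap: 94.0
t 8.07 tcp [592.8 -44.3 135. ] x [ 0.001 -0.    -1.   ] z [0.939 0.343 0.001] F [0.6 0.7 0.4] M [-0.04  0.05 -0.06] gap 94.0
world d [-0.4  0.3 -5. ] tool units [ 0.125  0.011 -0.007]
```

```bash
python3 -m jog '[[0,0,0,0.06,0,0,-1],[0,0,0,0.05,0,0,-1],[0,0,0,0,0,0,0.2],[0,0,0,0,0,0,0.2],[0,0,0,0,0,0,0.2]]' 20
python3 -m jog '[[0,0,0,0,0,0,0.2],[0,0,0,0,0,0,0.2],[0,0,0,0,0,0,0.2],[0,0,0,0,0,0,0.2],[0,0,0,0,0,0,0.2]]' 20
python3 -c "from h import *;plan((592.4,-44,130))"
```

```text
t: 8.48
tool_pos: [592.4, -44.3, 129.9]
tcp_rot: [0.696, -0.123, 0.696, 0.123]
wrist_force: [0.3, -0.1, 0.7]
finger_gap: 77.8
t: 8.9
tool_pos: [592.4, -44.3, 130.1]
tcp_rot: [0.696, -0.123, 0.696, 0.123]
wrist_force: [0.3, -0.1, 0.5]
finger_gap: 47.1
t 8.9 tcp [592.4 -44.3 130.1] x [-0. -0. -1.] z [ 0.94   0.343 -0.   ] F [ 0.3 -0.1  0.5] M [-0.1   0.01 -0.03] gap 47.1
world d [-0.   0.3 -0.1] tool units [0.003 0.008 0.002]
```

```bash
python3 -m jog '[[0,0,0,0,0,0,1],[0,0,0,0,0,0,1],[0,0,0,-0.05,0,0,1],[0,0,0,-0.1,0,0,1],[0,0,0,-0.15,0,0,1]]' 25
python3 -m jog '[[0,0,0,-0.2,0,0,1],[0,0,0,-0.3,0,0,1],[0,0,0,-0.4,0,0,1],[0,0,0,-0.4,0,0,1],[0,0,0,-0.4,0,0,1]]'
python3 -m jog '[[0,0,0,-0.4,0,0,1],[0,0,0,-0.2,0,0,1],[0,0,0,-0.1,0,0,1],[0,0,0,0,0,0,1],[0,0,0,0,0,0,1]]'
python3 - <<'E'
from h import *
plan((504,292,230))
g=cam("side");cv2.imwrite("pics/s4.png",g["pixels"])
E
```

```text
t: 9.32
tool_pos: [591.4, -44.0, 141.1]
tcp_rot: [0.695, -0.123, 0.697, 0.123]
wrist_force: [-0.5, 0.7, -3.1]
finger_gap: 46.6
t: 9.73
tool_pos: [592.7, -44.3, 212.0]
tcp_rot: [0.697, -0.123, 0.696, 0.123]
wrist_force: [-0.5, -0.6, -3.7]
finger_gap: 47.3
t: 10.15
tool_pos: [592.1, -44.2, 237.7]
tcp_rot: [0.696, -0.123, 0.697, 0.123]
wrist_force: [0.9, 0.1, -3.1]
finger_gap: 47.2
t 10.15 tcp [592.1 -44.2 237.7] x [-0.001  0.    -1.   ] z [ 0.94   0.343 -0.001] F [ 0.9  0.1 -3.1] M [-0.05  0.04 -0.03] gap 47.2
world d [-88.1 336.2  -7.7] tool units [0.194 8.651 0.809]
```

View pics/s4.png

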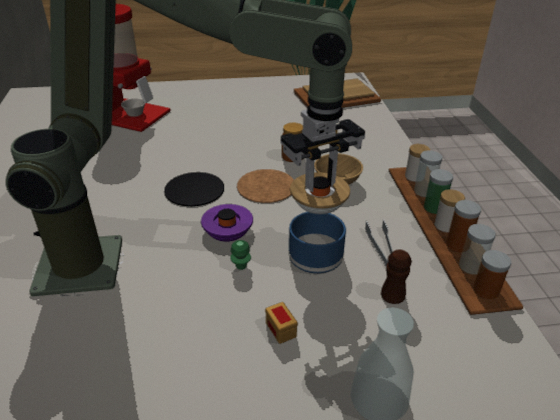

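```bash
python3 -m jog '[[0,0,0,0,0.35,0,1],[0,0,0,0,0.7,0.08,1],[0,0,0,0,1,0.1,1],[0,0,0,0,1,0.1,1],[0,0,0,0,1,0.1,1]]'
python3 -m jog '[[0,0,0,0,1,0.1,1],[0,0,0,0,1,0.1,1],[0,0,0,0,1,0.1,1],[0,0,0,0,0.8,0.08,1],[0,0,0,0.2,0.5,0.05,1]]'
python3 -m jog '[[0,0,0,0.4,0.3,0,1],[0,0,0,0.6,0,0,1],[0,0,0,0.7,0,0,1],[0,0,0,0.6,0,0,1],[0,0,0,0.5,0,0,1]]'
python3 -m jog '[[0,0,0,0.3,0,0,1],[0,0,0,0.15,0,0,1],[0,0,0,0,0,0,1],[0,0,0,0,0,0,1],[0,0,0,0,0,0,1]]'
python3 - <<'E'
from h import *
plan((504,292,70))
g=cam("top");zoom(g,"t5.png",(200,215),70,5)
g=cam("side");zoom(g,"s5.png",(265,185),80,5)
E
```

```text
t: 10.62
tool_pos: [549.5, 115.2, 236.8]
tcp_rot: [0.696, -0.122, 0.697, 0.123]
wrist_force: [-0.1, 0.3, -3.2]
finger_gap: 47.1
t: 11.03
tool_pos: [506.7, 285.1, 230.7]
tcp_rot: [0.697, -0.123, 0.696, 0.125]
wrist_force: [1.4, -0.9, -3.2]
finger_gap: 46.7
t: 11.45
tool_pos: [501.6, 292.2, 114.9]
tcp_rot: [0.695, -0.123, 0.698, 0.123]
wrist_force: [-0.1, -0.3, -2.7]
finger_gap: 46.9
t: 11.87
tool_pos: [505.6, 292.5, 101.7]
tcp_rot: [0.697, -0.123, 0.695, 0.123]
wrist_force: [0.5, 0.2, -2.7]
finger_gap: 46.9
t 11.87 tcp [505.6 292.5 101.7] x [ 0.003  0.001 -1.   ] z [0.94  0.342 0.003] F [ 0.5  0.2 -2.7] M [-0.05  0.03  0.01] gap 46.9
world d [ -1.6  -0.5 -31.7] tool units [ 0.793  0.002 -0.045]
```

View pics/s5.png

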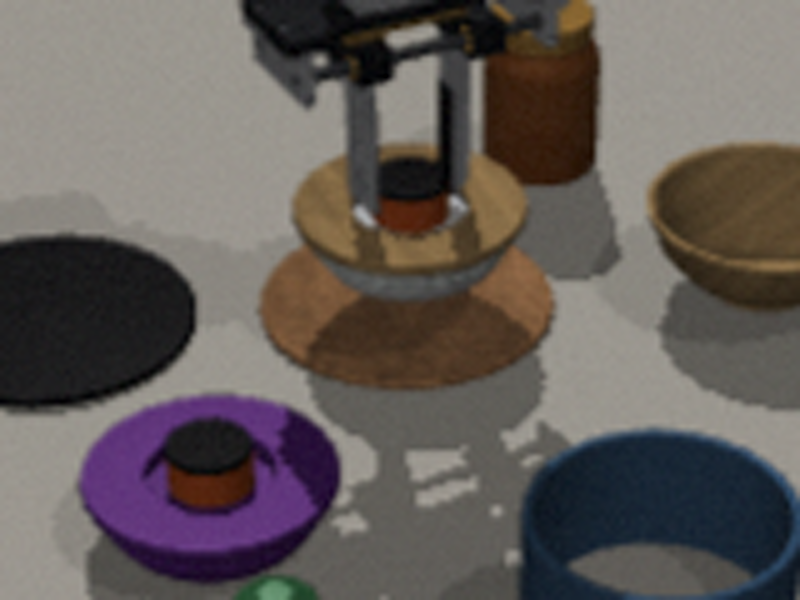

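The lid hangs level over the mat, clear of the bowl and the jar. Lowering it now.

```bash
python3 -m jog '[[0,0,0,0.15,0,0,1],[0,0,0,0.2,0,0,1],[0,0,0,0.15,0,0,1],[0,0,0,0.1,0,0,1],[0,0,0,0.05,0,0,1]]'
python3 -m jog '[[0,0,0,0.04,0,0,1],[0,0,0,0,0,0,1],[0,0,0,0,0,0,1],[0,0,0,0,0,0,1],[0,0,0,0,0,0,1]]'
python3 -c "from h import *;plan((504,292,70))"
```

```text
t: 12.38
tool_pos: [503.4, 291.5, 72.5]
tcp_rot: [0.695, -0.123, 0.697, 0.123]
wrist_force: [-0.2, 0.6, -2.7]
finger_gap: 47.3
t: 12.8
tool_pos: [504.7, 292.0, 72.8]
tcp_rot: [0.697, -0.123, 0.696, 0.123]
wrist_force: [-0.5, 0.8, -3.6]
finger_gap: 47.0
t 12.8 tcp [504.7 292.   72.8] x [ 0.001  0.    -1.   ] z [0.94  0.343 0.001] F [-0.5  0.8 -3.6] M [-0.04  0.06 -0.06] gap 47.0
world d [-0.7 -0.  -2.8] tool units [ 0.07   0.006 -0.016]
```

```bash
python3 -m jog '[[0,0,0,0.03,0,0,1],[0,0,0,0.03,0,0,1],[0,0,0,0,0,0,1],[0,0,0,0,0,0,1],[0,0,0,0,0,0,1]]'
python3 -c "from h import *;plan((504,292,70))"
```

```text
t: 13.22
tool_pos: [504.5, 291.9, 70.2]
tcp_rot: [0.696, -0.123, 0.696, 0.123]
wrist_force: [0.4, 0.0, -3.1]
finger_gap: 46.6
t 13.22 tcp [504.5 291.9  70.2] x [ 0.  0. -1.] z [0.94  0.342 0.   ] F [ 0.4  0.  -3.1] M [-0.04 -0.07  0.04] gap 46.6
world d [-0.5  0.1 -0.2] tool units [ 0.004  0.006 -0.012]
```

```bash
python3 -m jog '[[0,0,0,0.03,0,0,1],[0,0,0,0,0,0,1],[0,0,0,0,0,0,1]]'
python3 -c "from h import *;plan((504,292,70))"
```

```text
t: 13.47
tool_pos: [504.6, 292.0, 69.4]
tcp_rot: [0.696, -0.123, 0.696, 0.123]
wrist_force: [-0.7, -0.4, 1.3]
finger_gap: 46.8
t 13.47 tcp [504.6 292.   69.4] x [ 0.  0. -1.] z [0.939 0.343 0.   ] F [-0.7 -0.4  1.3] M [-0.15  0.24  0.05] gap 46.8
world d [-0.6  0.   0.6] tool units [-0.016  0.006 -0.014]
```

```bash
python3 -m jog '[[0,0,0,0,0,0,-1],[0,0,0,0,0,0,-1],[0,0,0,0,0,0,-1],[0,0,0,0,0,0,-1],[0,0,0,0,0,0,-1]]'
python3 -m jog '[[0,0,0,0,0,0,-1],[0,0,0,-0.2,0,0,-1],[0,0,0,-0.5,0,0,-1],[0,0,0,-0.8,0,0,-1],[0,0,0,-0.8,0,0,-1]]'
python3 -m jog '[[0,0,0,-0.8,0,0,-1],[0,0,0,-0.5,0,0,-1],[0,0,0,-0.3,0,0,-1],[0,0,0,-0.1,0,0,-1],[0,0,0,0,0,0,-1]]'
python3 - <<'E'
from h import *
st()
f=cam("wrist");cv2.imwrite("pics/w6.png",f["pixels"])
print(lidfit(f,43,(150,80,420,320)))
g=cam("side");zoom(g,"s6.png",(275,240),110,3)
E
```

```text
t: 13.88
tool_pos: [504.5, 291.9, 68.8]
tcp_rot: [0.696, -0.123, 0.696, 0.123]
wrist_force: [0.5, 0.1, 0.2]
finger_gap: 76.7
t: 14.3
tool_pos: [503.3, 291.5, 161.1]
tcp_rot: [0.695, -0.123, 0.697, 0.123]
wrist_force: [0.3, -0.3, 0.7]
finger_gap: 93.8
t: 14.72
tool_pos: [504.7, 292.0, 229.7]
tcp_rot: [0.697, -0.123, 0.696, 0.123]
wrist_force: [1.1, -0.6, 0.4]
finger_gap: 94.3
t 14.72 tcp [504.7 292.  229.7] x [ 0.002  0.001 -1.   ] z [0.94  0.342 0.002] F [ 1.1 -0.6  0.4] M [-0.05  0.05 -0.03] gap 94.3
(array([501. , 301.5]), np.float64(79.8), np.int64(432))
```

View pics/s6.png

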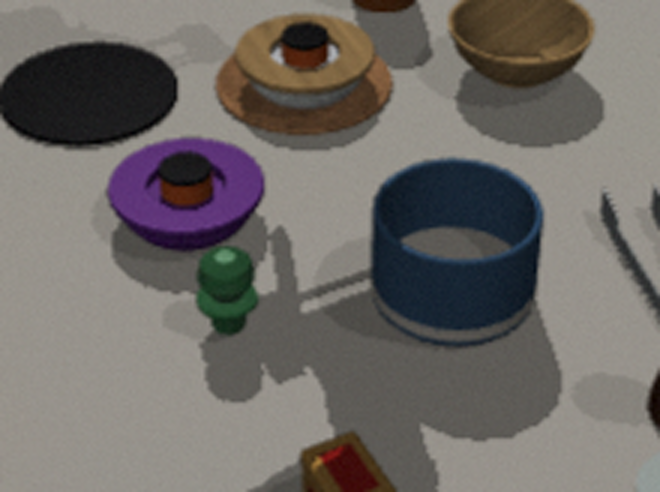

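View pics/w6.png

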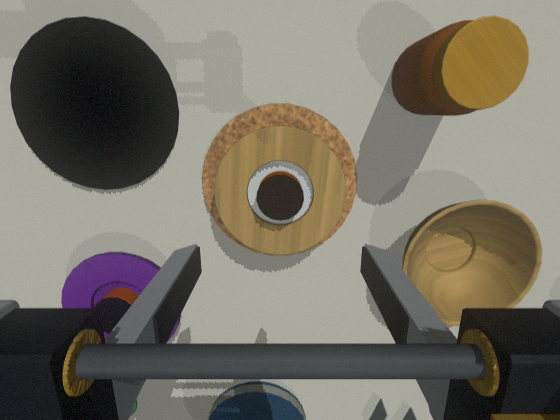

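```bash
python3 -m jog '[[0,0,0,0,-0.45,-0.2,-1],[0,0,0,0,-0.9,-0.39,-1],[0,0,0,0,-0.9,-0.39,-1],[0,0,0,0,-0.9,-0.39,-1],[0,0,0,0,-0.9,-0.39,-1]]'
python3 -m jog '[[0,0,0,0,-0.9,-0.39,-1],[0,0,0,0,-0.9,-0.39,-1],[0,0,0,0,-0.9,-0.39,-1],[0,0,0,0,-0.9,-0.39,-1],[0,0,0,0,-0.9,-0.39,-1]]'
python3 -m jog '[[0,0,0,0,-0.9,-0.39,-1],[0,0,0,0,-0.9,-0.39,-1],[0,0,0,0,-0.9,-0.39,-1],[0,0,0,0,-0.7,-0.3,-1],[0,0,0,0,-0.5,-0.2,-1]]'
python3 -m jog '[[0,0,0,0,-0.3,-0.1,-1],[0,0,0,0,-0.2,-0.1,-1],[0,0,0,0,0,0,-1],[0,0,0,0,0,0,-1],[0,0,0,0,0,0,-1]]'
python3 - <<'E'
from h import *
plan((471,-274,120))
f=cam("wrist");cv2.imwrite("pics/w7.png",f["pixels"])
E
```

```text
t: 15.23
tool_pos: [491.9, 114.1, 226.4]
tcp_rot: [0.695, -0.123, 0.698, 0.123]
wrist_force: [0.9, -1.0, 0.4]
finger_gap: 94.2
t: 15.65
tool_pos: [480.3, -81.6, 226.6]
tcp_rot: [0.695, -0.122, 0.698, 0.124]
wrist_force: [0.3, -0.5, -0.9]
finger_gap: 94.0
t: 16.07
tool_pos: [471.0, -252.0, 226.3]
tcp_rot: [0.695, -0.121, 0.698, 0.123]
wrist_force: [-0.2, -0.4, -0.1]
finger_gap: 94.0
t: 16.48
tool_pos: [472.1, -269.8, 228.4]
tcp_rot: [0.696, -0.123, 0.696, 0.124]
wrist_force: [-0.5, 0.5, -0.3]
finger_gap: 93.9
t 16.48 tcp [ 472.1 -269.8  228.4] x [-0.001  0.001 -1.   ] z [ 0.939  0.344 -0.   ] F [-0.5  0.5 -0.3] M [-0.03  0.01  0.01] gap 93.9
world d [  -1.1   -4.2 -108.4] tool units [ 2.71  -0.093 -0.062]
```

View pics/w7.png

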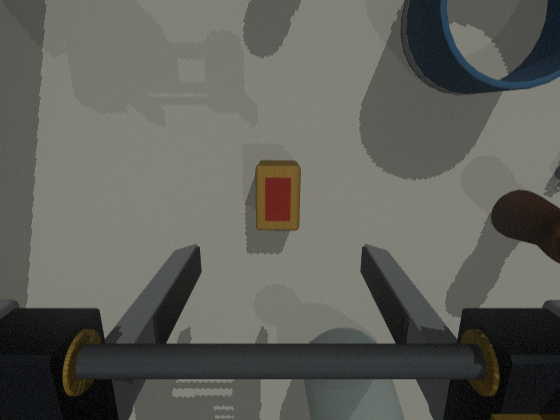

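```bash
python3 - <<'E'
from h import *
f=cam("wrist")
c=blobs(f,(0,150,60),(8,255,255),200,(230,140,330,250))+blobs(f,(172,150,60),(180,255,255),200,(230,140,330,250))
r=cv2.minAreaRect(c[0]);b=np.array([on(f,p,50)[:2] for p in cv2.boxPoints(r)]);print(b.round(1),b.mean(0))
for i in range(4):
    d=b[(i+1)%4]-b[i];print(np.linalg.norm(d),np.degrees(np.arctan2(d[1],d[0])))
c=blobs(f,(8,80,60),(30,255,255),200,(230,140,330,250));r=cv2.minAreaRect(c[0]);b=np.array([on(f,p,50)[:2] for p in cv2.boxPoints(r)]);print(b.round(1),b.mean(0))
s,R=st();print(np.degrees(np.arctan2(R[1,2],R[0,2])))
g=cam("top");
c=blobs(g,(90,80,20),(125,255,255),100,(260,145,330,220));print(len(c))
if c: e=cv2.fitEllipse(cv2.convexHull(c[0]));print(e,on(g,e[0],95))
zoom(g,"t7.png",(310,195),60,6)
E
```

```text
[[ 452.  -257.7]
 [ 475.7 -249. ]
 [ 491.4 -290.8]
 [ 466.9 -299.8]] [ 471.5039542  -274.32414951]
25.247204951188913 20.200576457296222
44.60636699327376 -69.33588172977075
26.18822072380031 -159.80216006930442
44.6074290395913 109.45539840802878
[[ 436.6 -244.1]
 [ 478.6 -228.6]
 [ 504.9 -296.5]
 [ 460.3 -312.9]] [ 470.10563705 -270.4935852 ]
t 16.58 tcp [ 472.3 -269.9  228.8] x [-0.  0. -1.] z [0.939 0.344 0.   ] F [-0.3  0.6  0.1] M [-0.07  0.03  0.02] gap 93.7
20.13383692475939
1
((294.77935791015625, 185.15907287597656), (42.40493392944336, 43.873382568359375), 18.896093368530273) [589.20363985 -43.20453592  95.        ]
```

View pics/t7.png

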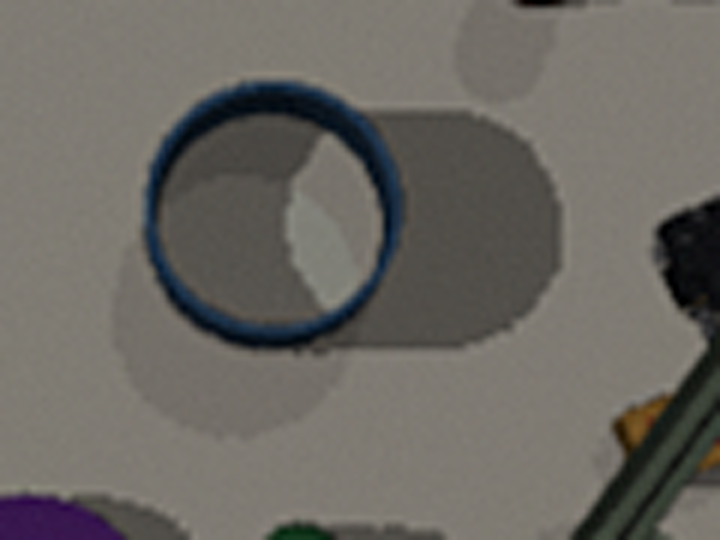

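```bash
python3 -m jog '[[0,0,0,0.4,-0.1,-0.06,-1],[0,0,0,0.8,0,0,-1],[0,0,0,0.8,0,0,-1],[0,0,0,0.7,0,0,-1],[0,0,0,0.5,0,0,-1]]'
python3 -m jog '[[0,0,0,0.2,0,0,-1],[0,0,0,0,0,0,-1],[0,0,0,0,0,0,-1],[0,0,0,0,0,0,-1],[0,0,0,0,0,0,-1]]'
python3 - <<'E'
from h import *
plan((471.5,-274.3,36))
f=cam("side");zoom(f,"s8.png",(290,310),60,6)
E
```

```text
t: 17.05
tool_pos: [470.2, -274.0, 98.4]
tcp_rot: [0.696, -0.123, 0.697, 0.124]
wrist_force: [0.1, -0.8, 0.5]
finger_gap: 94.1
t: 17.47
tool_pos: [472.6, -276.8, 95.0]
tcp_rot: [0.697, -0.124, 0.695, 0.122]
wrist_force: [-0.4, -0.1, -0.8]
finger_gap: 94.2
t 17.47 tcp [ 472.6 -276.8   95. ] x [ 0.003 -0.003 -1.   ] z [0.939 0.343 0.002] F [-0.4 -0.1 -0.8] M [-0.06  0.01 -0.  ] gap 94.2
world d [ -1.1   2.5 -59. ] tool units [ 1.474  0.073 -0.008]
```

View pics/s8.png

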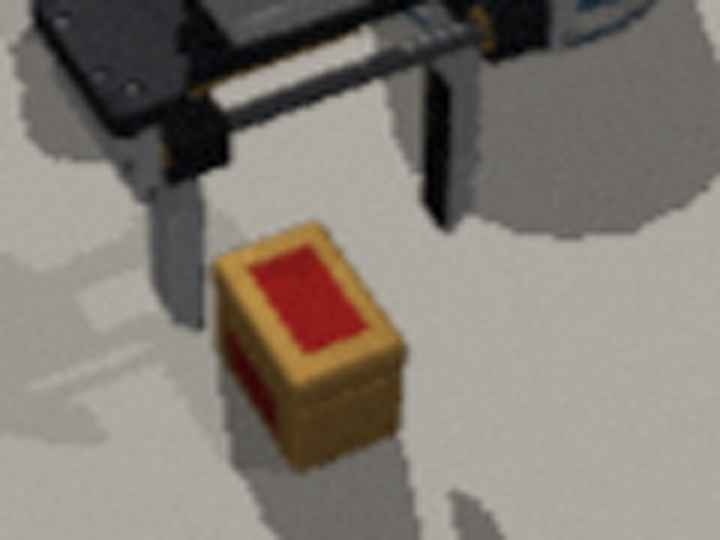

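The fingers stand on either side of the tin's narrow direction and are clear of it. Lowering.

```bash
python3 -m jog '[[0,0,0,0.2,0.04,0,-1],[0,0,0,0.4,0,0,-1],[0,0,0,0.4,0,0,-1],[0,0,0,0.3,0,0,-1],[0,0,0,0.15,0,0,-1]]'
python3 -m jog '[[0,0,0,0,0,0,-1],[0,0,0,0,0,0,-1],[0,0,0,0,0,0,-1],[0,0,0,0,0,0,-1],[0,0,0,0,0,0,-1]]'
python3 -c "from h import *;plan((471.5,-274.3,36))"
```

```text
t: 17.93
tool_pos: [469.6, -273.5, 33.0]
tcp_rot: [0.696, -0.122, 0.697, 0.124]
wrist_force: [-0.4, 0.5, 0.1]
finger_gap: 93.8
t: 18.35
tool_pos: [471.3, -274.8, 35.7]
tcp_rot: [0.697, -0.123, 0.696, 0.122]
wrist_force: [-0.0, -0.1, -0.0]
finger_gap: 93.6
t 18.35 tcp [ 471.3 -274.8   35.7] x [ 0.001 -0.001 -1.   ] z [0.94  0.343 0.001] F [-0.  -0.1 -0. ] M [-0.03  0.03 -0.  ] gap 93.6
world d [0.2 0.5 0.3] tool units [-0.007  0.01   0.009]
```

```bash
python3 -m jog '[[0,0,0,0,0,0,0.2],[0,0,0,0,0,0,0.2],[0,0,0,0,0,0,0.2],[0,0,0,0,0,0,0.2],[0,0,0,0,0,0,0.2]]' 10
python3 -m jog '[[0,0,0,0,0,0,0.2],[0,0,0,0,0,0,0.2],[0,0,0,0,0,0,0.2],[0,0,0,0,0,0,0.2],[0,0,0,0,0,0,0.2]]' 12
python3 -c "from h import *;plan((471.5,-274.3,36))"
```

```text
t: 18.77
tool_pos: [470.7, -274.3, 34.9]
tcp_rot: [0.696, -0.123, 0.696, 0.123]
wrist_force: [0.0, -0.4, -0.4]
finger_gap: 64.0
t: 19.18
tool_pos: [470.7, -274.3, 34.8]
tcp_rot: [0.696, -0.123, 0.696, 0.123]
wrist_force: [-0.3, -0.0, -0.3]
finger_gap: 45.9
t 19.18 tcp [ 470.7 -274.3   34.8] x [-0.  0. -1.] z [ 0.94   0.342 -0.   ] F [-0.3 -0.  -0.3] M [-0.08  0.05  0.03] gap 45.9
world d [0.8 0.  1.2] tool units [-0.029 -0.007  0.02 ]
```

```bash
python3 -m jog '[[0,0,0,0,0,0,1],[0,0,0,-0.1,0,0,1],[0,0,0,-0.3,0,0,1],[0,0,0,-0.6,0,0,1],[0,0,0,-0.8,0,0,1]]' 15
python3 -m jog '[[0,0,0,-0.8,0,0,1],[0,0,0,-0.7,0,0,1],[0,0,0,-0.4,0,0,1],[0,0,0,-0.2,0,0,1],[0,0,0,0,0,0,1]]'
python3 - <<'E'
from h import *
plan((592.4,-44,185))
f=cam("wrist");cv2.imwrite("pics/w9.png",f["pixels"])
E
```

```text
t: 19.6
tool_pos: [468.8, -272.8, 105.8]
tcp_rot: [0.695, -0.121, 0.698, 0.125]
wrist_force: [0.0, 1.1, -0.6]
finger_gap: 45.7
t: 20.02
tool_pos: [472.0, -275.3, 194.0]
tcp_rot: [0.698, -0.125, 0.695, 0.121]
wrist_force: [0.7, -0.2, -1.1]
finger_gap: 45.8
t 20.02 tcp [ 472.  -275.3  194. ] x [ 0.004 -0.004 -1.   ] z [0.939 0.343 0.003] F [ 0.7 -0.2 -1.1] M [-0.08 -0.01  0.03] gap 45.8
world d [120.4 231.3  -9. ] tool units [0.219 4.402 4.809]
```

View pics/w9.png

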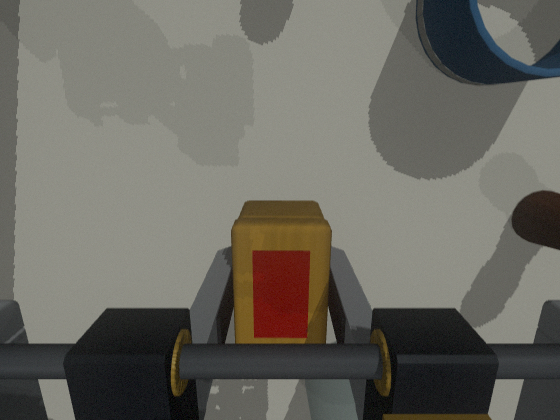

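```bash
python3 -m jog '[[0,0,0,0,0.3,0.33,1],[0,0,0,0,0.6,0.66,1],[0,0,0,0,0.66,0.72,1],[0,0,0,0,0.66,0.72,1],[0,0,0,0,0.66,0.72,1]]'
python3 -m jog '[[0,0,0,0,0.6,0.66,1],[0,0,0,0,0.5,0.5,1],[0,0,0,0,0.3,0.33,1],[0,0,0,0,0.12,0.17,1],[0,0,0,0,0,0,1]]'
python3 -m jog '[[0,0,0,0,0,0,1],[0,0,0,0,0,0,1],[0,0,0,0,0,0,1],[0,0,0,0,0,0,1]]'
python3 - <<'E'
from h import *
plan((592.4,-44,150))
f=cam("wrist");cv2.imwrite("pics/w10.png",f["pixels"])
f=cam("side");zoom(f,"s10.png",(317,220),60,6)
E
```

```text
t: 20.48
tool_pos: [548.6, -121.0, 188.4]
tcp_rot: [0.695, -0.122, 0.698, 0.123]
wrist_force: [0.1, -0.7, -0.7]
finger_gap: 46.0
t: 20.9
tool_pos: [590.6, -41.4, 188.7]
tcp_rot: [0.695, -0.123, 0.697, 0.124]
wrist_force: [0.1, -0.4, -0.2]
finger_gap: 45.6
t: 21.23
tool_pos: [590.7, -44.3, 190.8]
tcp_rot: [0.696, -0.122, 0.697, 0.122]
wrist_force: [-0.1, 0.5, -1.0]
finger_gap: 45.7
t 21.23 tcp [590.7 -44.3 190.8] x [-0. -0. -1.] z [ 0.94   0.341 -0.   ] F [-0.1  0.5 -1. ] M [-0.03  0.06  0.03] gap 45.7
world d [  1.7   0.3 -40.8] tool units [ 1.02  -0.007  0.042]
```

View pics/w10.png

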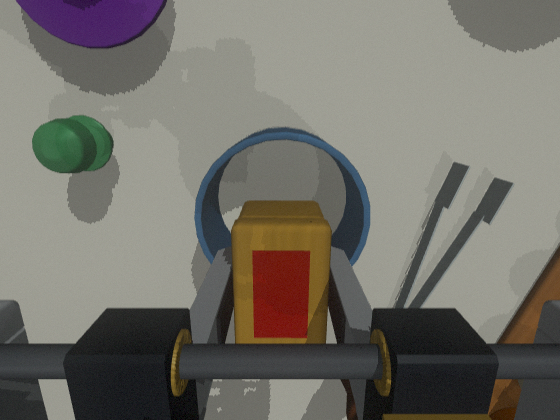

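View pics/s10.png

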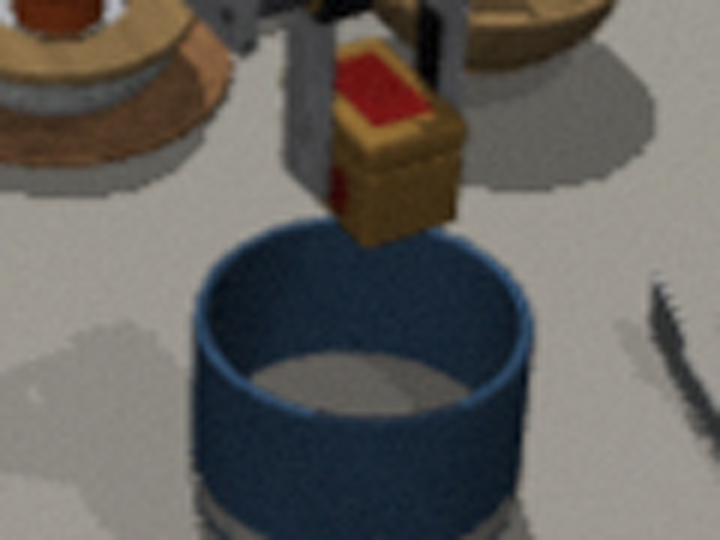

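```bash
python3 - <<'E'
from h import *
f=cam("wrist");print(lidfit(f,95,(180,110,390,246),(95,80,70),(125,255,255)))
f=cam("top");print(lidfit(f,95,(260,145,330,220),(95,80,20),(125,255,255)))
E
python3 -m jog '[[0,0,0,0.3,0,0.04,1],[0,0,0,0.6,0,0,1],[0,0,0,0.6,0,0,1],[0,0,0,0.6,0,0,1],[0,0,0,0.5,0,0,1]]'
python3 -m jog '[[0,0,0,0.4,0,0,1],[0,0,0,0.2,0,0,1],[0,0,0,0.1,0,0,1],[0,0,0,0,0,0,1],[0,0,0,0,0,0,1]]'
python3 -m jog '[[0,0,0,0,0,0,1],[0,0,0,0,0,0,1],[0,0,0,0,0,0,1]]'
python3 -c "from h import *;plan((592.4,-44,42.3))"
```

```text
(array([591. , -38.9]), np.float64(65.1), np.int64(295))
t: 21.85
tool_pos: [591.6, -42.2, 84.3]
tcp_rot: [0.696, -0.123, 0.697, 0.123]
wrist_force: [-0.5, -0.0, 0.0]
finger_gap: 45.8
t: 22.27
tool_pos: [593.3, -42.6, 59.4]
tcp_rot: [0.697, -0.123, 0.696, 0.123]
wrist_force: [-0.3, 0.1, -0.6]
finger_gap: 45.8
t: 22.52
tool_pos: [593.5, -42.7, 60.0]
tcp_rot: [0.697, -0.123, 0.696, 0.123]
wrist_force: [-0.2, 0.3, -1.3]
finger_gap: 45.8
t 22.52 tcp [593.5 -42.7  60. ] x [ 0.002 -0.    -1.   ] z [0.939 0.343 0.002] F [-0.2  0.3 -1.3] M [-0.06  0.03  0.01] gap 45.8
world d [ -1.1  -1.3 -17.7] tool units [ 0.443 -0.021 -0.038]Traceback (most recent call last):
  File "<stdin>", line 3, in <module>
  File "h.py", line 37, in lidfit
    c=max(blobs(f,lo,hi,100,roi),key=cv2.contourArea)
ValueError: max() iterable argument is empty
```

```bash
python3 -m jog '[[0,0,0,0.15,-0.02,-0.03,1],[0,0,0,0.15,0,0,1],[0,0,0,0.08,0,0,1],[0,0,0,0.04,0,0,1],[0,0,0,0,0,0,1]]'
python3 -m jog '[[0,0,0,0,0,0,1],[0,0,0,0,0,0,1],[0,0,0,0,0,0,1]]'
python3 -c "from h import *;plan((592.4,-44,42))"
```

```text
t: 22.93
tool_pos: [591.4, -43.6, 41.8]
tcp_rot: [0.696, -0.123, 0.697, 0.123]
wrist_force: [-0.8, 0.6, 1.0]
finger_gap: 46.0
t: 23.18
tool_pos: [591.7, -43.6, 41.8]
tcp_rot: [0.696, -0.123, 0.696, 0.123]
wrist_force: [-1.0, -0.5, -0.8]
finger_gap: 46.1
t 23.18 tcp [591.7 -43.6  41.8] x [-0.  0. -1.] z [ 0.94   0.343 -0.   ] F [-1.  -0.5 -0.8] M [ 0.02  0.08 -0.02] gap 46.1
world d [ 0.7 -0.4  0.2] tool units [-0.004 -0.015  0.012]
```

```bash
python3 -m jog '[[0,0,0,0.02,0,0,1],[0,0,0,0,0,0,1],[0,0,0,0,0,0,-0.3],[0,0,0,0,0,0,-0.3],[0,0,0,0,0,0,-0.3]]'
python3 -m jog '[[0,0,0,0,0,0,-0.3],[0,0,0,0,0,0,-0.3],[0,0,0,0,0,0,-0.3]]'
python3 -c "from h import *;plan((592.4,-44,42))"
python3 -m jog '[[0,0,0,-0.1,0,0,-0.3],[0,0,0,-0.3,0,0,-0.3],[0,0,0,-0.5,0,0,-0.3],[0,0,0,-0.7,0,0,-0.3],[0,0,0,-0.9,0,0,-0.3]]'
python3 -m jog '[[0,0,0,-0.9,0,0,-0.3],[0,0,0,-0.7,0,0,-0.3],[0,0,0,-0.4,0,0,-1],[0,0,0,-0.2,0,0,-1],[0,0,0,0,0,0,-1]]'
python3 - <<'E'
from h import *
plan((504.5,292,230))
f=cam("wrist");cv2.imwrite("pics/w11.png",f["pixels"])
f=cam("side");cv2.imwrite("pics/s11.png",f["pixels"])
E
```

```text
t: 23.6
tool_pos: [592.0, -43.7, 41.1]
tcp_rot: [0.696, -0.123, 0.696, 0.123]
wrist_force: [-0.4, 0.3, 0.8]
finger_gap: 59.6
t: 23.85
tool_pos: [591.8, -43.7, 41.1]
tcp_rot: [0.696, -0.123, 0.696, 0.123]
wrist_force: [0.4, -0.2, 0.1]
finger_gap: 61.0
t 23.85 tcp [591.8 -43.7  41.1] x [-0.  0. -1.] z [ 0.94   0.343 -0.   ] F [ 0.4 -0.2  0.1] M [-0.05  0.02  0.06] gap 61.0
world d [ 0.6 -0.3  0.9] tool units [-0.022 -0.013  0.011]
t: 24.27
tool_pos: [590.0, -43.3, 140.9]
tcp_rot: [0.695, -0.122, 0.698, 0.124]
wrist_force: [0.6, -0.0, 0.2]
finger_gap: 61.5
t: 24.68
tool_pos: [593.3, -43.9, 232.8]
tcp_rot: [0.698, -0.124, 0.694, 0.122]
wrist_force: [0.1, -0.5, -0.7]
finger_gap: 77.8
t 24.68 tcp [593.3 -43.9 232.8] x [ 0.006 -0.001 -1.   ] z [0.939 0.343 0.005] F [ 0.1 -0.5 -0.7] M [-0.08  0.04  0.04] gap 77.8
world d [-88.8 335.9  -2.8] tool units [0.047 8.651 0.79 ]
```

View pics/w11.png

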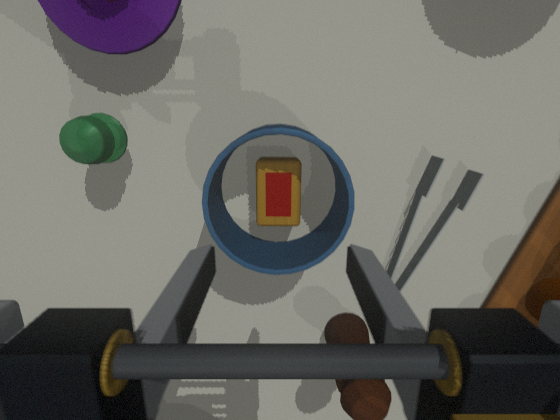

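View pics/s11.png

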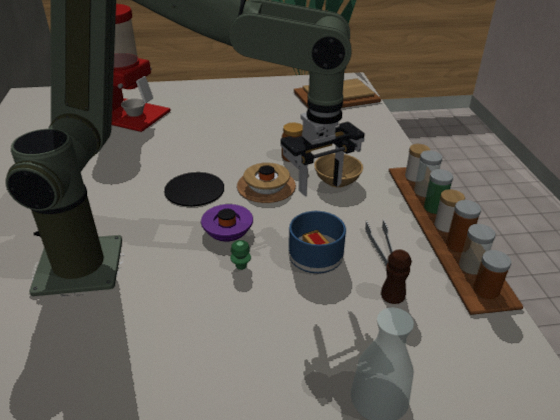

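The tin stands upright in the canister, around wrist pixel (279,192), and the whole rim is visible. Next I measure the rim.

```bash
python3 -m jog '[[0,0,0,0,0,0,-1],[0,0,0,0,0,0,-1],[0,0,0,0,0,0,-1],[0,0,0,0,0,0,-1],[0,0,0,0,0,0,-1]]'
python3 - <<'E'
from h import *
st()
f=cam("wrist");hsv=cv2.cvtColor(f["pixels"],cv2.COLOR_BGR2HSV);print(hsv[199,205:220].tolist(),hsv[265:275,279].tolist())
for v in (30,60,90,110):
    try:print(v,lidfit(f,95,(180,110,390,290),(95,80,v),(125,255,255)))
    except Exception as e:print(e)
# inner mouth: rim brightest ring
g=cam("side")
for v in(20,60):
    try: print(lidfit(g,95,(280,205,355,250),(95,80,v),(125,255,255)))
    except Exception as e:print(e)
E
```

```text
t: 25.2
tool_pos: [591.5, -43.6, 228.5]
tcp_rot: [0.696, -0.123, 0.697, 0.123]
wrist_force: [-0.3, -0.7, -0.8]
finger_gap: 93.8
t 25.2 tcp [591.5 -43.6 228.5] x [-0.001  0.    -1.   ] z [ 0.94   0.342 -0.001] F [-0.3 -0.7 -0.8] M [-0.09  0.    0.02] gap 93.8
[[104, 112, 105], [104, 113, 104], [106, 114, 103], [105, 111, 103], [102, 121, 97], [104, 79, 68], [100, 56, 55], [106, 51, 55], [111, 49, 52], [104, 55, 60], [97, 69, 48], [112, 70, 55], [103, 72, 57], [110, 57, 54], [100, 70, 55]] [[107, 110, 67], [102, 101, 73], [107, 104, 71], [103, 104, 71], [105, 111, 71], [104, 105, 68], [103, 106, 70], [105, 101, 71], [102, 112, 73], [104, 121, 101]]
30 (array([592.5, -43.5]), np.float64(68.6), np.int64(426))
60 (array([592.5, -43.5]), np.float64(68.6), np.int64(426))
90 (array([592.7, -44. ]), np.float64(68.4), np.int64(426))
max() iterable argument is empty
(array([588.8, -57.3]), np.float64(75.3), np.int64(46))
(array([590.1, -47.9]), np.float64(66.4), np.int64(183))
```

```bash
python3 -m jog '[[0,0,0,0,0.35,0,-1],[0,0,0,0,0.7,0.08,-1],[0,0,0,0,1,0.1,-1],[0,0,0,0,1,0.1,-1],[0,0,0,0,1,0.1,-1]]'
python3 -m jog '[[0,0,0,0,1,0.1,-1],[0,0,0,0,1,0.1,-1],[0,0,0,0,1,0.1,-1],[0,0,0,0,0.8,0.08,-1],[0,0,0,0,0.5,0.05,-1]]'
python3 -m jog '[[0,0,0,0,0.3,0.05,-1],[0,0,0,0,0,0,-1],[0,0,0,0,0,0,-1],[0,0,0,0,0,0,-1],[0,0,0,0,0,0,-1]]'
python3 - <<'E'
from h import *
plan((504.5,292,69.5))
f=cam("wrist");cv2.imwrite("pics/w12.png",f["pixels"])
print(lidfit(f,43,(205,105,370,265),(14,60,50),(25,255,255)))
c=blobs(f,(0,0,0),(180,255,45),100,(245,165,315,225));e=cv2.fitEllipse(c[0]);print(e,on(f,e[0],61))
E
```

```text
t: 25.72
tool_pos: [549.5, 115.8, 229.4]
tcp_rot: [0.696, -0.122, 0.696, 0.123]
wrist_force: [0.3, 1.0, -0.3]
finger_gap: 94.2
t: 26.13
tool_pos: [505.6, 285.2, 229.5]
tcp_rot: [0.696, -0.124, 0.696, 0.125]
wrist_force: [-0.1, -0.6, 0.8]
finger_gap: 93.8
t: 26.55
tool_pos: [506.1, 291.8, 229.2]
tcp_rot: [0.696, -0.122, 0.696, 0.122]
wrist_force: [-0.1, 0.3, -0.0]
finger_gap: 94.1
t 26.55 tcp [506.1 291.8 229.2] x [-0. -0. -1.] z [ 0.94   0.341 -0.   ] F [-0.1  0.3 -0. ] M [-0.04 -0.02 -0.02] gap 94.1
world d [  -1.6    0.2 -159.7] tool units [ 3.993  0.019 -0.036]
(array([501.7, 301.4]), np.float64(79.7), np.int64(410))Traceback (most recent call last):
  File "<stdin>", line 5, in <module>
IndexError: list index out of range
```

View pics/w12.png

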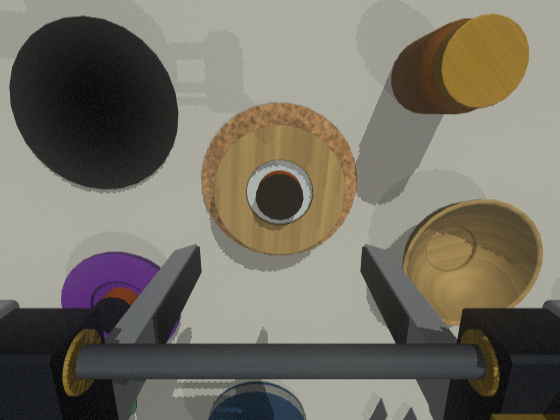

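```bash
python3 - <<'E'
from h import *
f=cam("wrist")
hsv=cv2.cvtColor(f["pixels"],cv2.COLOR_BGR2HSV);print(hsv[196,240:320:4].tolist())
for v in(50,60,75):
    c=blobs(f,(0,0,0),(180,255,v),100,(252,172,306,222))
    if c: e=cv2.fitEllipse(cv2.convexHull(c[0]));print(v,e,on(f,e[0],61))
try:print(lidfit(f,43,(240,155,320,230),(0,0,90),(180,60,255)))
except Exception as e:print(e)
E
```

```text
[[20, 118, 156], [19, 119, 156], [100, 9, 179], [95, 9, 180], [18, 68, 49], [21, 53, 48], [18, 60, 51], [17, 74, 48], [15, 76, 47], [20, 67, 46], [23, 62, 49], [25, 58, 48], [17, 48, 48], [8, 43, 47], [26, 46, 44], [16, 68, 49], [95, 9, 176], [90, 9, 178], [17, 107, 79], [20, 117, 148]]
50 ((278.98443603515625, 196.63633728027344), (44.2677001953125, 46.41508483886719), 93.98500061035156) [505.05972157 292.81207592  61.        ]
60 ((278.9437561035156, 196.52586364746094), (45.108238220214844, 46.611263275146484), 90.22557067871094) [504.9831801  292.90467695  61.        ]
75 ((278.9626770019531, 196.43995666503906), (45.72232437133789, 46.93971252441406), 99.12899780273438) [504.97090063 292.99383942  61.        ]
(array([505., 293.]), np.float64(33.8), np.int64(181))
```

```bash
python3 -m jog '[[0,0,0,0.3,0.02,-0.03,-1],[0,0,0,0.6,0,0,-1],[0,0,0,0.7,0,0,-1],[0,0,0,0.7,0,0,-1],[0,0,0,0.6,0,0,-1]]'
python3 -m jog '[[0,0,0,0.4,0,0,-1],[0,0,0,0.2,0,0,-1],[0,0,0,0.1,0,0,-1],[0,0,0,0,0,0,-1],[0,0,0,0,0,0,-1]]'
python3 -m jog '[[0,0,0,0,0,0,-1],[0,0,0,0,0,0,-1],[0,0,0,0,0,0,-1]]'
python3 -c "from h import *;plan((504.7,292.2,70))"
```

```text
t: 27.07
tool_pos: [503.3, 292.5, 110.6]
tcp_rot: [0.696, -0.123, 0.697, 0.122]
wrist_force: [-0.7, 1.2, 0.3]
finger_gap: 93.9
t: 27.48
tool_pos: [505.0, 293.7, 86.1]
tcp_rot: [0.697, -0.123, 0.696, 0.123]
wrist_force: [0.6, -0.4, -0.4]
finger_gap: 94.0
t: 27.73
tool_pos: [505.0, 293.9, 86.5]
tcp_rot: [0.697, -0.123, 0.696, 0.123]
wrist_force: [-0.1, 0.1, 0.3]
finger_gap: 94.3
t 27.73 tcp [505.  293.9  86.5] x [ 0.002  0.001 -1.   ] z [0.939 0.343 0.002] F [-0.1  0.1  0.3] M [-0.03 -0.01  0.03] gap 94.3
world d [ -0.3  -1.7 -16.5] tool units [ 0.411 -0.037 -0.022]
```

```bash
python3 -m jog '[[0,0,0,0.15,-0.03,-0.02,-1],[0,0,0,0.15,0,0,-1],[0,0,0,0.07,0,0,-1],[0,0,0,0.03,0,0,-1],[0,0,0,0,0,0,-1]]'
python3 -m jog '[[0,0,0,0,0,0,-1],[0,0,0,0,0,0,-1],[0,0,0,0,0,0,-1]]'
python3 -c "from h import *;plan((504.7,292.2,70))"
```

```text
t: 28.15
tool_pos: [503.4, 292.0, 68.7]
tcp_rot: [0.696, -0.123, 0.697, 0.123]
wrist_force: [0.1, -0.2, 0.7]
finger_gap: 94.1
t: 28.4
tool_pos: [504.0, 292.2, 69.3]
tcp_rot: [0.696, -0.123, 0.696, 0.123]
wrist_force: [-0.1, -0.1, 0.0]
finger_gap: 93.9
t 28.4 tcp [504.  292.2  69.3] x [ 0.  0. -1.] z [0.94  0.342 0.   ] F [-0.1 -0.1  0. ] M [-0.02  0.04 -0.01] gap 93.9
world d [0.7 0.  0.7] tool units [-0.018 -0.006  0.016]
```

```bash
python3 -m jog '[[0,0,0,-0.01,0,0.015,0.2],[0,0,0,0,0,0,0.2],[0,0,0,0,0,0,0.2],[0,0,0,0,0,0,0.2],[0,0,0,0,0,0,0.2]]' 15
python3 -m jog '[[0,0,0,0,0,0,0.2],[0,0,0,0,0,0,0.2],[0,0,0,0,0,0,0.2],[0,0,0,0,0,0,1],[0,0,0,0,0,0,1]]' 25
python3 -c "from h import *;plan((504.7,292.2,70))"
python3 -m jog '[[0,0,0,-0.05,0,0,1],[0,0,0,-0.15,0,0,1],[0,0,0,-0.3,0,0,1],[0,0,0,-0.5,0,0,1],[0,0,0,-0.7,0,0,1]]'
python3 -m jog '[[0,0,0,-0.8,0,0,1],[0,0,0,-0.7,0,0,1],[0,0,0,-0.5,0,0,1],[0,0,0,-0.3,0,0,1],[0,0,0,-0.1,0,0,1]]'
python3 -m jog '[[0,0,0,0,0,0,1],[0,0,0,0,0,0,1],[0,0,0,0,0,0,1]]'
python3 - <<'E'
from h import *
plan((592.4,-44.2,230))
f=cam("wrist");cv2.imwrite("pics/w13.png",f["pixels"])
f=cam("side");zoom(f,"s13.png",(270,170),80,5)
E
```

```text
t: 28.82
tool_pos: [504.4, 292.4, 69.7]
tcp_rot: [0.696, -0.123, 0.696, 0.123]
wrist_force: [-0.7, -0.1, 0.1]
finger_gap: 64.1
t: 29.23
tool_pos: [504.4, 292.3, 69.6]
tcp_rot: [0.696, -0.123, 0.696, 0.123]
wrist_force: [0.4, -0.5, 0.6]
finger_gap: 46.8
t 29.23 tcp [504.4 292.3  69.6] x [ 0. -0. -1.] z [0.94  0.343 0.   ] F [ 0.4 -0.5  0.6] M [-0.1  -0.01  0.05] gap 46.8
world d [ 0.3 -0.1  0.4] tool units [-0.009 -0.005  0.005]
t: 29.65
tool_pos: [502.3, 291.4, 136.4]
tcp_rot: [0.694, -0.123, 0.698, 0.123]
wrist_force: [0.2, -0.0, -2.9]
finger_gap: 46.7
t: 30.07
tool_pos: [505.7, 292.9, 237.2]
tcp_rot: [0.698, -0.123, 0.694, 0.123]
wrist_force: [0.4, 0.4, -2.3]
finger_gap: 46.8
t: 30.32
tool_pos: [503.2, 291.8, 231.4]
tcp_rot: [0.695, -0.123, 0.698, 0.123]
wrist_force: [0.3, -0.1, -3.8]
finger_gap: 46.8
t 30.32 tcp [503.2 291.8 231.4] x [-0.004 -0.002 -1.   ] z [ 0.94   0.342 -0.004] F [ 0.3 -0.1 -3.8] M [-0.03  0.04 -0.04] gap 46.8
world d [  89.2 -336.    -1.4] tool units [ 0.039 -8.656 -0.781]
```

View pics/w13.png

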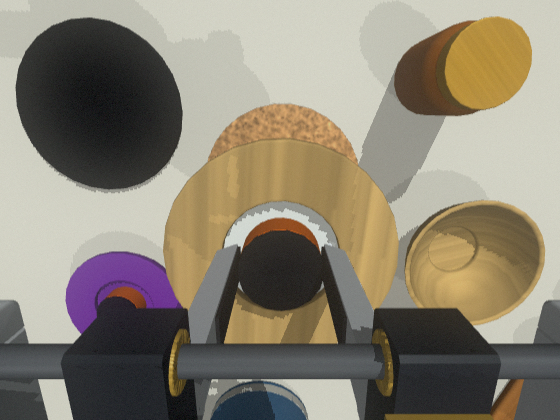

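View pics/s13.png

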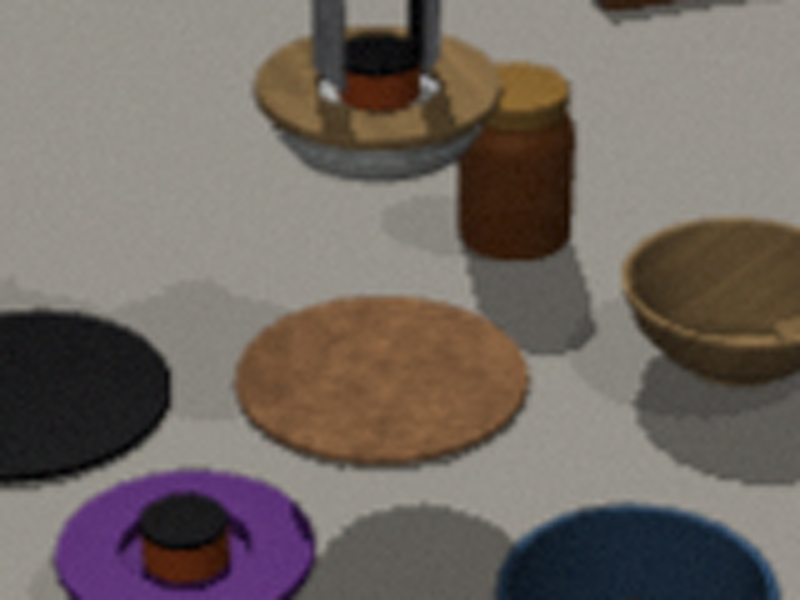

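The lid is gripped level with its button still up. Carrying it back to the canister.

```bash
python3 -m jog '[[0,0,0,0,-0.35,0,1],[0,0,0,0,-0.7,-0.08,1],[0,0,0,0,-1,-0.1,1],[0,0,0,0,-1,-0.1,1],[0,0,0,0,-1,-0.1,1]]'
python3 -m jog '[[0,0,0,0,-1,-0.1,1],[0,0,0,0,-1,-0.1,1],[0,0,0,0,-1,-0.1,1],[0,0,0,0,-0.8,-0.08,1],[0,0,0,0,-0.5,-0.05,1]]'
python3 -m jog '[[0,0,0,0,-0.3,0,1],[0,0,0,0.2,0,0,1],[0,0,0,0.3,0,0,1],[0,0,0,0.3,0,0,1],[0,0,0,0.2,0,0,1]]'
python3 -m jog '[[0,0,0,0.1,0,0,1],[0,0,0,0,0,0,1],[0,0,0,0,0,0,1],[0,0,0,0,0,0,1],[0,0,0,0,0,0,1]]'
python3 -m jog '[[0,0,0,0,0,0,1],[0,0,0,0,0,0,1],[0,0,0,0,0,0,1]]'
python3 -c "from h import *;plan((592.4,-44.2,170))"
```

```text
t: 30.83
tool_pos: [545.6, 132.6, 233.1]
tcp_rot: [0.696, -0.124, 0.697, 0.123]
wrist_force: [0.5, 0.6, -3.3]
finger_gap: 47.0
t: 31.25
tool_pos: [588.5, -37.6, 233.1]
tcp_rot: [0.696, -0.122, 0.697, 0.121]
wrist_force: [0.8, -0.2, -3.0]
finger_gap: 47.2
t: 31.67
tool_pos: [590.7, -41.9, 190.6]
tcp_rot: [0.695, -0.123, 0.698, 0.124]
wrist_force: [-0.1, 0.5, -3.8]
finger_gap: 46.7
t: 32.08
tool_pos: [593.1, -43.7, 190.6]
tcp_rot: [0.697, -0.123, 0.696, 0.123]
wrist_force: [-0.1, 0.3, -3.2]
finger_gap: 46.9
t: 32.33
tool_pos: [592.7, -44.0, 190.0]
tcp_rot: [0.697, -0.123, 0.696, 0.123]
wrist_force: [0.4, -1.0, -2.0]
finger_gap: 47.1
t 32.33 tcp [592.7 -44.  190. ] x [ 0.001 -0.    -1.   ] z [0.94  0.342 0.001] F [ 0.4 -1.  -2. ] M [-0.05  0.04 -0.04] gap 47.1
world d [ -0.3  -0.2 -20. ] tool units [ 0.501 -0.003 -0.009]
```

```bash
python3 -m jog '[[0,0,0,0.15,0,-0.01,1],[0,0,0,0.25,0,0,1],[0,0,0,0.25,0,0,1],[0,0,0,0.2,0,0,1],[0,0,0,0.1,0,0,1]]'
python3 -m jog '[[0,0,0,0,0,0,1],[0,0,0,0,0,0,1],[0,0,0,0,0,0,1],[0,0,0,0,0,0,1]]'
python3 -c "from h import *;plan((592.4,-44.2,134))
f=cam('side');zoom(f,'s14.png',(317,220),60,6)"
```

```text
t: 32.75
tool_pos: [590.5, -43.7, 148.9]
tcp_rot: [0.695, -0.122, 0.698, 0.124]
wrist_force: [-0.4, 0.6, -2.3]
finger_gap: 46.9
t: 33.08
tool_pos: [592.7, -44.1, 152.3]
tcp_rot: [0.697, -0.123, 0.696, 0.123]
wrist_force: [0.3, 1.0, -2.6]
finger_gap: 46.9
t 33.08 tcp [592.7 -44.1 152.3] x [ 0.001 -0.    -1.   ] z [0.94  0.343 0.001] F [ 0.3  1.  -2.6] M [-0.05 -0.01  0.03] gap 46.9
world d [ -0.3  -0.1 -18.3] tool units [ 0.458  0.    -0.009]
```

View pics/s14.png

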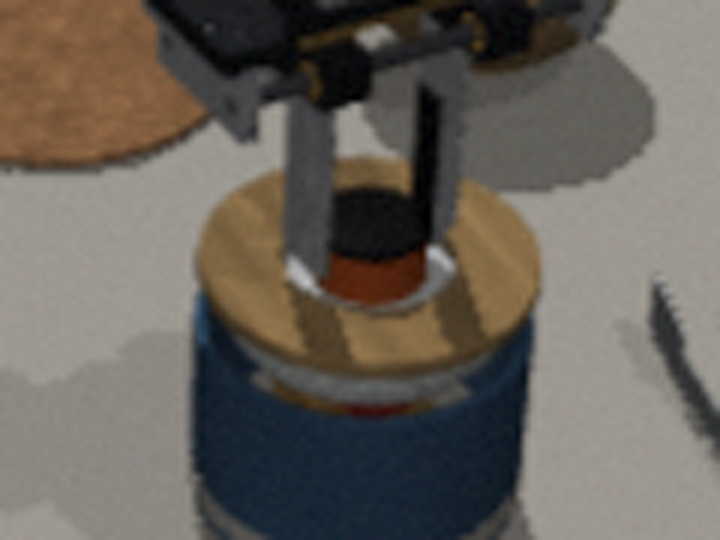

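The plug is entering the mouth, centred.

```bash
python3 -m jog '[[0,0,0,0.1,0,-0.01,1],[0,0,0,0.12,0,0,1],[0,0,0,0.12,0,0,1],[0,0,0,0.08,0,0,1],[0,0,0,0.05,0,0,1]]'
python3 -m jog '[[0,0,0,0,0,0,1],[0,0,0,0,0,0,1],[0,0,0,0,0,0,1],[0,0,0,0,0,0,1]]'
python3 -c "from h import *;plan((592.4,-44.2,129.6))"
```

```text
t: 33.55
tool_pos: [591.1, -44.0, 131.7]
tcp_rot: [0.696, -0.123, 0.697, 0.123]
wrist_force: [0.7, -0.8, -2.7]
finger_gap: 46.9
t: 33.88
tool_pos: [592.0, -44.2, 133.2]
tcp_rot: [0.697, -0.123, 0.696, 0.123]
wrist_force: [-0.1, -0.1, -3.4]
finger_gap: 46.9
t 33.88 tcp [592.  -44.2 133.2] x [ 0.001 -0.    -1.   ] z [0.939 0.343 0.001] F [-0.1 -0.1 -3.4] M [-0.08  0.03 -0.03] gap 46.9
world d [ 0.4 -0.  -3.6] tool units [ 0.089 -0.004  0.009]
```

```bash
python3 -m jog '[[0,0,0,0.04,0,0.01,1],[0,0,0,0.03,0,0,1],[0,0,0,0.02,0,0,1],[0,0,0,0,0,0,1],[0,0,0,0,0,0,1]]'
python3 -m jog '[[0,0,0,0.02,0,0,1],[0,0,0,0,0,0,1],[0,0,0,0,0,0,1],[0,0,0,0,0,0,1]]'
python3 -c "from h import *;plan((592.4,-44.2,129.6))"
```

```text
t: 34.3
tool_pos: [592.3, -44.0, 129.6]
tcp_rot: [0.696, -0.123, 0.696, 0.123]
wrist_force: [-0.9, 0.3, 0.8]
finger_gap: 47.0
t: 34.63
tool_pos: [592.3, -44.0, 128.8]
tcp_rot: [0.696, -0.123, 0.696, 0.123]
wrist_force: [-1.3, 0.6, 1.8]
finger_gap: 46.8
t 34.63 tcp [592.3 -44.  128.8] x [ 0. -0. -1.] z [0.94  0.343 0.   ] F [-1.3  0.6  1.8] M [-0.01  0.32  0.01] gap 46.8
world d [ 0.1 -0.2  0.8] tool units [-0.02  -0.006  0.001]
```

Seated: the force changed sign at the expected height. I release and rise.

```bash
python3 -m jog '[[0,0,0,0,0,0,-1],[0,0,0,0,0,0,-1],[0,0,0,0,0,0,-1],[0,0,0,0,0,0,-1],[0,0,0,0,0,0,-1]]'
python3 -m jog '[[0,0,0,0,0,0,-1],[0,0,0,-0.1,0,0,-1],[0,0,0,-0.4,0,0,-1],[0,0,0,-0.6,0,0,-1],[0,0,0,-0.6,0,0,-1]]'
python3 -m jog '[[0,0,0,-0.5,0,0,-1],[0,0,0,-0.2,0,0,-1],[0,0,0,-0.1,0,0,-1],[0,0,0,0,0,0,-1],[0,0,0,0,0,0,-1]]'
python3 -m jog '[[0,0,0,0,0,0,1],[0,0,0,0,0,0,1],[0,0,0,0,0,0,1]]' 20
python3 - <<'E'
from h import *
plan((592.4,-44,150))
f=cam("wrist");cv2.imwrite("pics/w15.png",f["pixels"]);print(lidfit(f,103,(190,120,380,300)))
f=cam('side');zoom(f,'s15.png',(317,230),60,6)
E
```

```text
t: 35.05
tool_pos: [592.2, -44.0, 128.4]
tcp_rot: [0.696, -0.123, 0.696, 0.123]
wrist_force: [0.3, 0.7, -1.0]
finger_gap: 76.6
t: 35.47
tool_pos: [591.4, -43.8, 196.5]
tcp_rot: [0.696, -0.123, 0.697, 0.123]
wrist_force: [-0.0, 1.1, 0.5]
finger_gap: 94.1
t: 35.88
tool_pos: [591.4, -43.8, 227.2]
tcp_rot: [0.696, -0.123, 0.697, 0.123]
wrist_force: [0.6, 0.1, -0.4]
finger_gap: 93.9
t: 36.13
tool_pos: [591.5, -43.8, 227.1]
tcp_rot: [0.696, -0.123, 0.697, 0.123]
wrist_force: [-0.2, -0.2, 1.0]
finger_gap: 77.2
t 36.13 tcp [591.5 -43.8 227.1] x [-0.002  0.001 -1.   ] z [ 0.94   0.342 -0.002] F [-0.2 -0.2  1. ] M [-0.06  0.03  0.  ] gap 77.2
world d [  0.9  -0.2 -77.1] tool units [ 1.927 -0.015  0.024]
(array([593. , -43.9]), np.float64(68.8), np.int64(442))
```

View pics/s15.png

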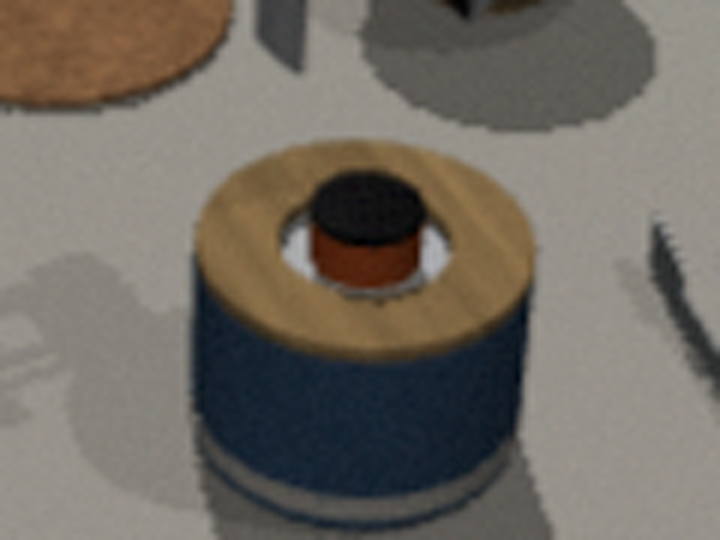

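View pics/w15.png

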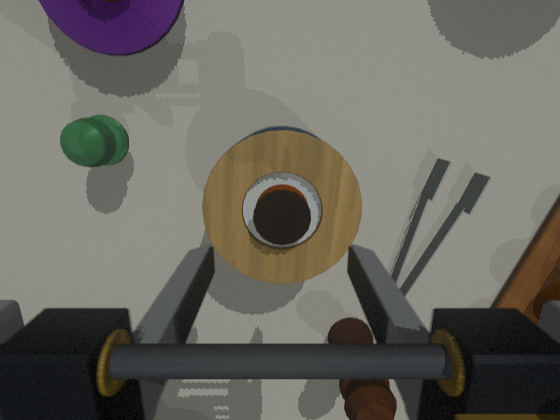

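Lid is seated flush with the button up. Now shut the fingers and press.

```bash
python3 -m jog '[[0,0,0,0.2,0,0.03,1],[0,0,0,0.3,0,0,1],[0,0,0,0.4,0,0,1],[0,0,0,0.3,0,0,1],[0,0,0,0.2,0,0,1]]'
python3 -m jog '[[0,0,0,0.1,0,0,1],[0,0,0,0,0,0,1],[0,0,0,0,0,0,1],[0,0,0,0,0,0,1],[0,0,0,0,0,0,1]]'
python3 -m jog '[[0,0,0,0,0,0,1],[0,0,0,0,0,0,1],[0,0,0,0,0,0,1]]'
python3 -c "from h import *;plan((592.4,-44,150))"
```

```text
t: 36.65
tool_pos: [591.8, -43.3, 169.4]
tcp_rot: [0.695, -0.122, 0.698, 0.124]
wrist_force: [-1.2, -0.1, 0.7]
finger_gap: 35.7
t: 37.07
tool_pos: [594.0, -43.7, 169.5]
tcp_rot: [0.697, -0.123, 0.696, 0.123]
wrist_force: [-0.4, 0.8, -0.0]
finger_gap: 2.8
t: 37.32
tool_pos: [593.5, -43.6, 168.9]
tcp_rot: [0.697, -0.123, 0.696, 0.123]
wrist_force: [0.6, 0.0, 0.1]
finger_gap: 0.4
t 37.32 tcp [593.5 -43.6 168.9] x [ 0.001 -0.    -1.   ] z [0.94  0.343 0.001] F [0.6 0.  0.1] M [-0.03 -0.02  0.04] gap 0.4
world d [ -1.1  -0.4 -18.9] tool units [ 0.472  0.    -0.029]
```

```bash
python3 -m jog '[[0,0,0,0.1,0,-0.02,1],[0,0,0,0.15,0,0,1],[0,0,0,0.15,0,0,1],[0,0,0,0.12,0,0,1],[0,0,0,0.12,0,0,1]]'
python3 -m jog '[[0,0,0,0.12,0,0,1],[0,0,0,0.12,0,0,1],[0,0,0,0.1,0,0,1],[0,0,0,0.06,0,0,1],[0,0,0,0.04,0,0,1]]'
python3 -m jog '[[0,0,0,0,0,0,1],[0,0,0,0,0,0,1],[0,0,0,0,0,0,1]]'
python3 -c "from h import *;plan((592.4,-44,121.5))"
```

```text
t: 37.73
tool_pos: [591.9, -43.7, 142.0]
tcp_rot: [0.696, -0.123, 0.697, 0.123]
wrist_force: [-1.0, -0.6, 2.3]
finger_gap: 0.4
t: 38.15
tool_pos: [592.0, -43.7, 124.8]
tcp_rot: [0.696, -0.123, 0.697, 0.123]
wrist_force: [-2.9, 0.1, 3.5]
finger_gap: 0.5
t: 38.4
tool_pos: [592.6, -43.8, 125.5]
tcp_rot: [0.696, -0.123, 0.696, 0.123]
wrist_force: [-3.2, 0.8, 4.1]
finger_gap: 0.5
t 38.4 tcp [592.6 -43.8 125.5] x [ 0.  0. -1.] z [0.94  0.342 0.   ] F [-3.2  0.8  4.1] M [ 0.08  0.67 -0.06] gap 0.5
world d [-0.2 -0.2 -4. ] tool units [ 0.101 -0.002 -0.007]
```

```bash
python3 -m jog '[[0,0,0,0.06,0,0,1],[0,0,0,0.05,0,0,1],[0,0,0,0.03,0,0,1],[0,0,0,0,0,0,1],[0,0,0,0,0,0,1]]'
python3 -c "from h import *;plan((592.4,-44,121.5))"
```

```text
t: 38.82
tool_pos: [593.1, -43.9, 121.5]
tcp_rot: [0.697, -0.123, 0.696, 0.123]
wrist_force: [-6.3, 0.4, 11.6]
finger_gap: 0.4
t 38.82 tcp [593.1 -43.9 121.5] x [ 0.001 -0.    -1.   ] z [0.939 0.343 0.001] F [-6.3  0.4 11.6] M [0.15 1.15 0.  ] gap 0.4
world d [-0.7 -0.1 -0. ] tool units [ 0.001  0.004 -0.016]
```

```bash
python3 -m jog '[[0,0,0,0.02,0,-0.02,1],[0,0,0,0,0,0,1],[0,0,0,0,0,0,1]]'
python3 -m jog '[[0,0,0,-0.1,0,0,1],[0,0,0,-0.2,0,0,1],[0,0,0,-0.3,0,0,1],[0,0,0,-0.5,0,0,1],[0,0,0,-0.6,0,0,1]]'
python3 -m jog '[[0,0,0,-0.5,0,0,1],[0,0,0,-0.3,0,0,1],[0,0,0,-0.1,0,0,1],[0,0,0,0,0,0,1],[0,0,0,0,0,0,1]]'
python3 - <<'E'
from h import *
st()
f=cam("wrist");cv2.imwrite("pics/w16.png",f["pixels"]);print(lidfit(f,103,(190,120,380,300)))
f=cam('side');zoom(f,'s16.png',(317,230),60,6);cv2.imwrite("pics/s16f.png",f["pixels"])
E
```

```text
t: 39.07
tool_pos: [593.0, -44.0, 121.5]
tcp_rot: [0.697, -0.123, 0.695, 0.123]
wrist_force: [-5.2, 2.0, 14.0]
finger_gap: 0.6
t: 39.48
tool_pos: [590.7, -44.0, 186.0]
tcp_rot: [0.695, -0.123, 0.697, 0.123]
wrist_force: [-0.0, -0.4, 0.3]
finger_gap: 0.3
t: 39.9
tool_pos: [591.2, -44.0, 221.9]
tcp_rot: [0.696, -0.123, 0.697, 0.123]
wrist_force: [1.1, 0.3, -0.5]
finger_gap: 0.3
t 39.9 tcp [591.2 -44.  221.9] x [-0.001  0.    -1.   ] z [ 0.94   0.342 -0.001] F [ 1.1  0.3 -0.5] M [-0.03  0.05 -0.04] gap 0.3
(array([592.8, -43.7]), np.float64(68.7), np.int64(396))
```

View pics/s16.png

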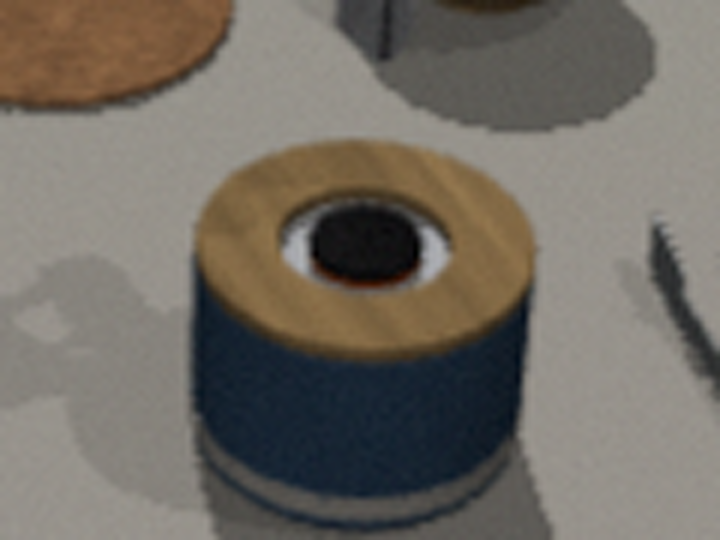

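View pics/w16.png

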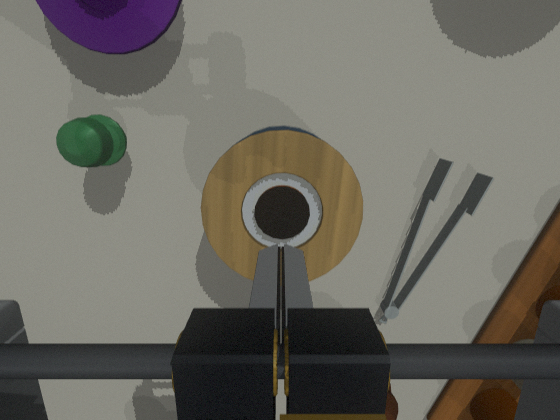

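The button is latched flush, as at the start. I wait a moment, recheck and hand in.

```bash
python3 -m jog '[[0,0,0,0,0,0,1],[0,0,0,0,0,0,1],[0,0,0,0,0,0,1],[0,0,0,0,0,0,1],[0,0,0,0,0,0,1]]'
python3 - <<'E'
from h import *
a=cv2.imread("pics/s16f.png");f=cam("side");b=f["pixels"];print("diff",np.abs(a.astype(int)-b)[200:270,280:355].max(),np.abs(a.astype(int)-b)[200:270,280:355].mean())
cv2.imwrite("pics/s17.png",b)
st();print(sign_off())
E
```

```text
t: 40.42
tool_pos: [591.7, -44.1, 222.6]
tcp_rot: [0.696, -0.123, 0.696, 0.123]
wrist_force: [0.4, -0.7, 0.9]
finger_gap: 0.6
diff 11 1.8092698412698414
t 40.47 tcp [591.8 -44.1 222.8] x [-0. -0. -1.] z [ 0.939  0.343 -0.   ] F [-0.1 -0.5  1. ] M [-0.03  0.07  0.01] gap 0.1
the job is handed in; nothing more can be done
None
```

View pics/s17.png

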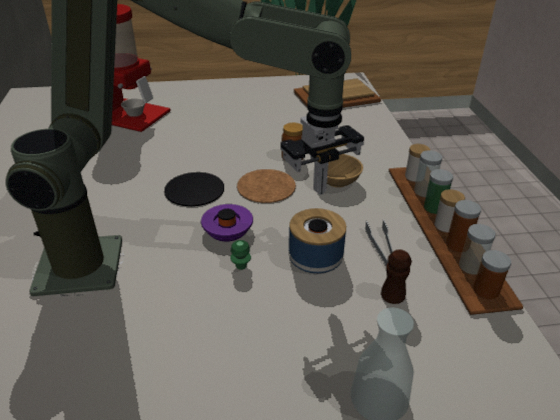

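The saffron tin is put away in the blue canister, with the lid on and the button latched down. I handed the job in at 40.5 s of the 72 s allowed; no verdict was reported.

I carried out the steps in this order:
- **Button popped:** I pressed it with about 14 N; both views then showed its orange side.
- **Lid off:** I lifted it by the button and set it upright on the cork mat.
- **Tin in:** I stood it upright on the canister's floor.
- **Lid back:** I seated it with the button still up.
- **Button home:** I pressed it with about 14 N and let go.

**Last checks:**
- **Lid fit:** its flange lies flush on the rim. Its fitted centre is (592.8, -43.7) mm, against the rim's (592.6, -43.7) mm measured before the lid went back on.
- **Button:** the latched button looks the same in two side pictures half a second apart.
- **Everything else:** the gripper was clear and shut. Nothing else on the counter looks moved in the last side view, though I compared that by eye only.

**Checks that failed or disagreed:**
- **Wrong circle fits:** a few automatic fits were unusable. One took in the mat with the lid, one had the rim half hidden by the tin, and a top-view fit of the lid and two side-view rim fits also came out wrong. I replaced or ignored them.
- **View offset:** the side view read about 4 to 5 mm lower in y than the other views, so I relied on the wrist camera.
- **Side load:** the final press showed 5 to 6 N sideways. The lid had not shifted afterwards.

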